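# Return four bench chisels to their tray in order of blade width

## Task

The chisels on the grey mat are honed: lay all four back in the wooden chisel tray in order of blade width, the narrowest in the left place as seen from the robot and the widest in the right, so that each blade lies down in the notch cut for its width and each handle in its cradle at the robot's end. Leave the glue brush and the sanding block on the mat where they are.

Things in the scene. Friction and masses are not known exactly. Their poses are not given: they have to be found in the camera images.
- chisel_tray: wooden tray, fixed, 252 x 250 mm; origin mid-underside, x from handle end to the 41 mm fence at the cutting edges, y left. Rails 20 mm thick, 34 high: cradles for handles at x = -104, blade notches (10, 16, 28, 40 mm at the floor, wider at the top) at x = 44. Places for 6, 12, 24, 36 mm blades at y = 90, 30, -30, -90; a seated chisel's origin is at x = -16, z = 18, its y along x. Board 10 thick
- chisel_6: bench chisel, blade 6 mm wide (narrowest, no shoulders), 210 mm long, 27 mm thick, 0.1 to 0.3 kg. Origin mid-length on its underside; y along the tool to the cutting edge, x across, z up. Turned wooden handle y = -5 to -105 mm, about 22 mm across, its axis 11 mm above the origin; blade from there to y = 105. Balances at y = -36; grip across the handle (along x) at y = -20 to -45
- chisel_12: bench chisel, blade 12 mm wide (second narrowest), 225 mm long, 27 mm thick, 0.1 to 0.3 kg. Origin mid-length on its underside; y along the tool to the cutting edge, x across, z up. Turned wooden handle y = 3 to -112 mm, about 22 mm across, its axis 11 mm above the origin; blade from there to y = 112. Balances at y = -26; grip across the handle (along x) at y = -20 to -45
- chisel_24: bench chisel, blade 24 mm wide (second widest), 225 mm long, 27 mm thick, 0.1 to 0.3 kg. Origin mid-length on its underside; y along the tool to the cutting edge, x across, z up. Turned wooden handle y = 3 to -112 mm, about 22 mm across, its axis 11 mm above the origin; blade from there to y = 112. Balances at y = -21; grip across the handle (along x) at y = -20 to -45
- chisel_36: bench chisel, blade 36 mm wide (widest), 225 mm long, 27 mm thick, 0.1 to 0.3 kg. Origin mid-length on its underside; y along the tool to the cutting edge, x across, z up. Turned wooden handle y = 3 to -112 mm, about 22 mm across, its axis 11 mm above the origin; blade from there to y = 112. Balances at y = -12; grip across the handle (along x) at y = -20 to -45
- bench_mat: grey felt bench mat, 340 x 340 mm, 6 mm thick, fixed; the chisels start on it side by side in any order, about 75 mm apart, handles towards the robot. Origin mid-underside, x away from the robot, y left
- glue_brush: flat glue brush, 209 x 38 x 14 mm, lying loose across the far edge of the mat beyond the blades; origin mid-underside, y along it. To be left where it is
- sanding_block: cork sanding block, 101 x 63 x 33 mm, lying loose at the far edge of the mat beyond the blades; origin mid-underside. To be left where it is

How it is judged:
At the end, for the whole second after the job is handed in: Each chisel rests released in its place, left to right 6, 12, 24, 36 mm: origin within 8 mm across the slot, 30 mm back to 26 mm forward of the stated seat along it, within 5 mm of the seated height and 0.12 rad of the slot's direction, handle at the robot's end, the same side down as on the mat (y of chisel_6 in the frame of chisel_tray between 0.082 and 0.098 m and x of chisel_6 in the frame of chisel_tray between -0.046 and 0.01 m and z of chisel_6 in the frame of chisel_tray between 0.013 and 0.023 m and x of chisel_tray in the frame of chisel_6 between 0.075 and 0.105 m and angle between the y axis of each of chisel_6, chisel_12, chisel_24, chisel_36 and the x axis of chisel_tray, either way round below 0.12 rad and angle between each of chisel_6, chisel_12, chisel_24, chisel_36's own z axis and vertical below 0.1 rad and linear speed of each of chisel_6, chisel_12, chisel_24, chisel_36 below 0.02 m/s and y of chisel_12 in the frame of chisel_tray between 0.022 and 0.038 m and x of chisel_12 in the frame of chisel_tray between -0.046 and 0.01 m and z of chisel_12 in the frame of chisel_tray between 0.013 and 0.023 m and x of chisel_tray in the frame of chisel_12 between 0.015 and 0.045 m and y of chisel_24 in the frame of chisel_tray between -0.038 and -0.022 m and x of chisel_24 in the frame of chisel_tray between -0.046 and 0.01 m and z of chisel_24 in the frame of chisel_tray between 0.013 and 0.023 m and x of chisel_tray in the frame of chisel_24 between -0.045 and -0.015 m and y of chisel_36 in the frame of chisel_tray between -0.098 and -0.082 m and x of chisel_36 in the frame of chisel_tray between -0.046 and 0.01 m and z of chisel_36 in the frame of chisel_tray between 0.013 and 0.023 m and x of chisel_tray in the frame of chisel_36 between -0.105 and -0.075 m); the robot touches nothing.
It fails at once if the glue brush or the sanding block is pushed more than 25 mm from where it lay (distance of any of glue_brush, sanding_block from where it was at the start of the episode above 0.025 m).
It also fails if it takes over 96 s, if anything falls off the work surface, if the arm or the gripper's body presses on something with over 40 N, if the wrist force passes 120 N, or if a joint passes its speed limit or range.

## Robot

A 6-joint arm with a two-finger parallel gripper is mounted at the origin on a cart in front of the work surface, level with it; the furniture and walls round the work are solid. World frame = base frame: x ahead of the robot, y to its left, z up, the work surface at z = 0. Lengths are in m, angles in rad, forces in N, time in s.
With the tool pointing down it reaches from about 0.325 to 0.775 m from the base axis. Payload 5.5 kg.
Tool frame: the origin (TCP) lies midway between the tips of the shut fingers; the grasp point (between the pads) lies 19 mm behind it; z points along the fingers, y is the line along which they close (so a half turn about z gives the same grasp; the last joint's range is limited). The gripper opens to 85 mm and grips with 20 to 120 N. Pads are 22 mm wide; open, the fingers measure 114 mm over their backs; the gripper's body (76 mm by 85 mm) begins 54 mm behind the grasp point. The pads swing forward as they close: fully open they stand 13 mm farther back than shut.
Start: joints at [1.174, 0.091, 1.231, -0, 1.82, -0.057], TCP at [0.2, 0.566, 0.231] pointing down, gripper open.
Joint ranges: [-2.87, 2.87], [-0.86, 2.18], [0.17, 2.46], [-1.51, 4.65], [0.06, 2.69], [-2.65, 2.65]. Speed limits (rad/s): [2.57, 2.57, 3.01, 3.14, 3.14, 3.14].

## Interface

Orientations are given as a unit quaternion [x, y, z, w].
In Python, from rig import read_state, snapshot, get_calibration, workorder, search_frame, tip_of gives the robot as it stands.
- The arm moves only by the tool apply_moves, never from a script. Its argument "plan" is text: rows parted by semicolons, each of 7 numbers parted by spaces: the opening, from 0 (shut) to 1 (fully open), then the shift along the tool's x, y, z normalised to -1 to 1, where 1 is 0.6 m, then the turn, a rotation vector about the tool's x, y, z normalised to -1 to 1, where 1 is 30 degrees. A call has 1 to 5 rows; each row is the pose to reach, as a shift and turn from the pose commanded when the call began, along the tool's axes at that moment; what a row does not reach only later rows make up. A row lasts 1/12 s, in which the tool goes at most 41.7 mm and 7.16 degrees, less where a joint would pass 70% of its speed; a pose out of reach is approached as far as the arm can. A call with a number of a shift or a turn outside -1 to 1 is refused whole. A call with a gripper value outside its range is refused whole. The fingers move at their own pace and stop on an object; the grip force is fixed at half the most. Time passes only in rows, so rows that repeat a pose let the fingers close. It gives the time, the measured TCP pose, the force, the opening and the grip force at its end, in the units of the state.
- read_state(): the state, without advancing time (a new reading comes with each control period).
- snapshot(name): name is "side" or "top"; returns (picture, depth): 480x640x3 uint8, red, green, blue; 480x640 float32, m along the optical axis (not along the pixel's ray), 0 where there is no reading.
- get_calibration(name): a dict with "fovy" (degrees; the focal length in pixels is half the picture's height over the tangent of half this angle, whatever the lens; pixels are square), "cx", "cy" (the principal point, pixels), "k1" (the pictures are not rectified: a ray, as slopes to the right and down, at radius r is drawn at 1 + k1 r^2 times it, then the intrinsics apply), "pose" (4x4, takes a point from camera to world coordinates). Camera axes: x right, y down, z forward; pixel columns grow to the right and rows downward; lengths in m; the calibration is good to about 2 mm. A picture is of the moment at which its call begins. get_calibration takes no time and is no camera call.
- workorder.hand_in(): hands the job in; it is judged then, once.
Trained networks look in the newest picture that a camera, given by its name, has taken for a name from the list of things; names that differ only in an ending like _2 or _b are one class to them, and where a whole thing is asked for, a point or a joint stands for the part that bears it (a point fixed in the world has none). Each returns a list of dicts, best first, with "confidence" (0 to 1); they miss things now and then, are a little off and sometimes report something else, mostly with a low value. They report only what shows in the picture. A call takes as long as a camera call.
- search_frame(camera, thing): "point" ([column, row] in pixels, amid what is visible of it).
- tip_of(camera, thing): "point" ([column, row] in pixels: a listed point, or the origin of a listed thing).
The state is a dict: "time": time; "joint_pos": joint angles; "joint_velocities": joint speeds; "effort": joint torques, N m; "tool_pos": TCP position; "tcp_rot": TCP orientation; "ft_force": force on the tool from outside, world axes, zero at the start; "ft_torque": the same for the moment, N m; "grip_width": finger opening in m; "finger_force": force on a finger pad.
Only numpy, scipy, OpenCV 4.12 (cv2) and the standard library are available. Lean on these libraries where they do the work, as an engineer would, in place of code of your own. Each camera call takes 0.05 s, during which the arm holds its last target. There are 200 camera calls.

## Working session

There is one attempt and no reset: what is moved stays moved. The work goes in short steps, Python scripts to look and compute and a tool call to move; the robot and the scene stay as the last step left them, time stands still between calls to the robot, and variables do not carry over. Pictures are saved under pics/ and viewed, at most 14 in all, crops included, and the job is handed in when it is done.

Besides the shell and the picture viewer there is one more tool, called after "Request:" as a command line: name --argument value ..., lists and objects as JSON in quotes. apply_moves: Moves the arm, as the interface text tells. Its arguments: {"type":"object","properties":{"plan":{"type":"string"}},"required":["plan"]}

```bash
mkdir -p pics; ls; cat > h.py <<'E'
import numpy as np, cv2
from rig import *
def ray(c,px):
    K=get_calibration(c); f=240/np.tan(np.radians(K["fovy"])/2)
    d=np.array([(px[0]-K["cx"])/f,(px[1]-K["cy"])/f]); u=d.copy()
    for _ in range(20): u=d/(1+K["k1"]*(u@u))
    return u,np.array(K["pose"])
def onz(c,px,z):
    u,T=ray(c,px); r=T[:3,:3]@np.array([*u,1]); o=T[:3,3]
    return o+r*(z-o[2])/r[2]
def dep(c,px,D):
    u,T=ray(c,px); d=D[int(round(px[1])),int(round(px[0]))]
    return T[:3,:3]@(np.array([*u,1])*d)+T[:3,3]
E
python3 - <<'E'
from h import *
for c in("top","side"):
    p,D=snapshot(c); cv2.imwrite(f"pics/{c}0.png",p[:,:,::-1]); np.save(f"pics/{c}0.npy",D)
    K=get_calibration(c); print(c,K["fovy"],K["k1"],np.round(K["pose"],3).tolist())
    for t in ["chisel_tray","chisel_6","chisel_12","chisel_24","chisel_36","bench_mat"]:
        print(t,[(np.round(r["point"],1).tolist(),round(r["confidence"],2)) for r in tip_of(c,t)[:3]])
print(read_state())
E
```

```text
pics
top 53.99758589572324 -0.05750463111310651 [[0.027, -0.997, 0.078, 0.488], [-0.999, -0.028, -0.017, 0.069], [0.019, -0.077, -0.997, 1.006], [0.0, 0.0, 0.0, 1.0]]
chisel_tray [([220.5, 262.8], 0.71)]
chisel_6 [([417.2, 276.6], 0.89), ([381.4, 271.9], 0.8), ([450.5, 285.1], 0.72)]
chisel_12 [([417.2, 276.6], 0.89), ([381.4, 271.9], 0.8), ([450.5, 285.1], 0.72)]
chisel_24 [([417.2, 276.6], 0.89), ([381.4, 271.9], 0.8), ([450.5, 285.1], 0.72)]
chisel_36 [([417.2, 276.6], 0.89), ([381.4, 271.9], 0.8), ([450.5, 285.1], 0.72)]
bench_mat [([398.0, 259.1], 0.91)]
side 57.9643698025462 -0.016808380884100343 [[0.92, -0.244, 0.308, 0.302], [-0.393, -0.563, 0.727, -0.599], [-0.004, -0.789, -0.614, 0.582], [0.0, 0.0, 0.0, 1.0]]
chisel_tray [([272.5, 209.7], 0.74)]
chisel_6 [([312.7, 278.2], 0.95), ([346.1, 373.4], 0.88), ([320.1, 306.9], 0.83)]
chisel_12 [([312.7, 278.2], 0.95), ([346.1, 373.4], 0.88), ([320.1, 306.9], 0.83)]
chisel_24 [([312.7, 278.2], 0.95), ([346.1, 373.4], 0.88), ([320.1, 306.9], 0.83)]
chisel_36 [([312.7, 278.2], 0.95), ([346.1, 373.4], 0.88), ([320.1, 306.9], 0.83)]
bench_mat [([348.6, 320.7], 0.86), ([311.1, 279.0], 0.72)]
{'time': 0.7, 'joint_pos': array([ 1.17430596e+00,  9.10525879e-02,  1.23065869e+00,  7.11967762e-06,
        1.81978064e+00, -5.66891149e-02]), 'joint_velocities': array([-0.00132756, -0.00123913,  0.00143843, -0.00087198,  0.00166593,
       -0.00017517]), 'effort': array([-7.72770218e-04, -4.58337486e+01, -4.17978358e+01, -1.94231302e-04,
        1.14468738e-03,  4.33767991e-05]), 'tool_pos': array([0.19998441, 0.56572187, 0.23132696]), 'tcp_rot': array([1.69083543e-01, 9.85601721e-01, 4.98535992e-05, 7.95317465e-06]), 'ft_force': array([ 0.1567095 ,  0.59632163, -0.03535607]), 'ft_torque': array([-0.01564938,  0.03978803, -0.00709476]), 'finger_force': 0.0, 'grip_width': 0.08543645696632574}
```

```bash
python3 - <<'E'
import cv2
a=cv2.imread("pics/top0.png"); cv2.imwrite("pics/top0c.png",cv2.resize(a[150:390,130:530],None,fx=2,fy=2,interpolation=cv2.INTER_CUBIC))
E
```

```text
(no output)
```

View pics/top0c.png

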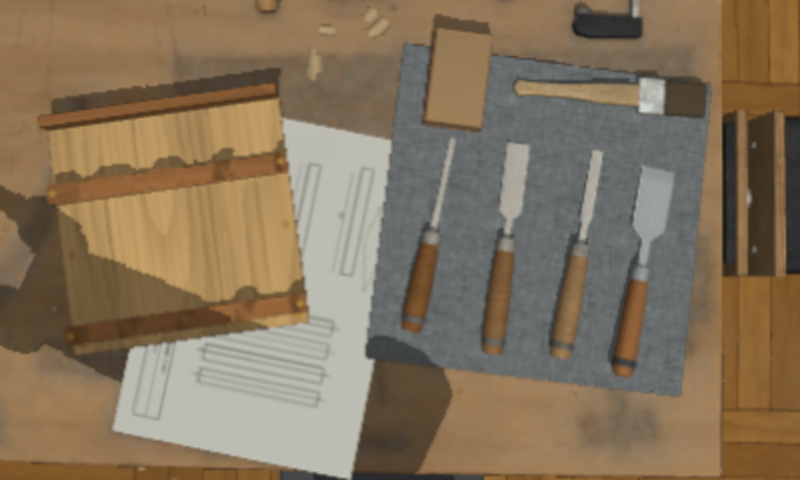

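View pics/side0.png

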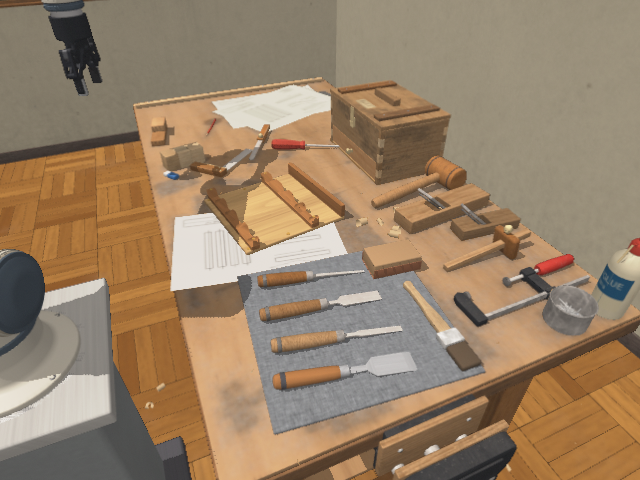

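The top view shows the chisels left to right as 6, 24, 12 and 36. Their handles are near crop (420,285), (497,300), (570,305) and (630,325). The tray is on the left with its fence at the far end. The side view agrees with this order. Next I'll measure from the depth images.

```bash
cat > m.py <<'E'
from h import *
def cloud(c,D):
    K=get_calibration(c); f=240/np.tan(np.radians(K["fovy"])/2)
    v,u=np.mgrid[0:480,0:640]; d=np.stack([(u-K["cx"])/f,(v-K["cy"])/f],-1); s=d.copy()
    for _ in range(20): s=d/(1+K["k1"]*(s**2).sum(-1,keepdims=True))
    P=np.concatenate([s,np.ones((480,640,1))],-1)*D[...,None]; T=np.array(K["pose"])
    P=P@T[:3,:3].T+T[:3,3]; P[D<=0]=np.nan; return P
E
python3 - <<'E'
from m import *
for c in("top","side"):
    D=np.load(f"pics/{c}0.npy"); P=cloud(c,D); np.save(f"pics/P{c}.npy",P)
    if c=="top":
        C=[(75,352),(308,322),(278,95),(45,125),(50,105),(278,78)]
        for a in C: print("tray",a,dep(c,(a[0]/2+130,a[1]/2+150),D).round(3))
        for a in [(450,300),(540,200),(690,250),(600,430),(350,430)]: print("flat",dep(c,(a[0]/2+130,a[1]/2+150),D).round(4))
        ROI=np.zeros((480,640),bool); ROI[215:345,318:480]=1
        m=((P[...,2]>0.012)&ROI).astype(np.uint8)
    else:
        ROI=np.zeros((480,640),bool); ROI[262:395,250:420]=1
        m=((P[...,2]>0.012)&ROI).astype(np.uint8)
    n,l,s,ce=cv2.connectedComponentsWithStats(m)
    for i in range(1,n):
        if s[i,4]<60: continue
        q=P[l==i]; mu=q.mean(0); w,V=np.linalg.eigh(np.cov(q[:,:2].T)); a=V[:,1]*np.sign(V[0,1]); t=(q[:,:2]-mu[:2])@a
        print(c,ce[i].round(),s[i,4],"mean",mu.round(4),"yaw",np.arctan2(a[1],a[0]).round(4),"t",t.min().round(3),t.max().round(3),"z",np.nanpercentile(q[:,2],[5,50,95]).round(4))
E
```

```text
tray (75, 352) [0.39  0.353 0.009]
tray (308, 322) [0.428 0.109 0.005]
tray (278, 95) [0.668 0.149 0.01 ]
tray (45, 125) [0.624 0.386 0.041]
tray (50, 105) [0.652 0.395 0.   ]
tray (278, 78) [ 0.689  0.15  -0.002]
flat [ 0.4548 -0.04    0.0049]
flat [ 0.5637 -0.1347  0.0041]
flat [ 0.5143 -0.2982  0.0045]
flat [ 0.3209 -0.2032  0.0013]
flat [0.3159 0.0621 0.0029]
top [380. 286.] 864 mean [ 0.4861 -0.0902  0.0239] yaw -0.128 t -0.085 0.116 z [0.013  0.0258 0.0322]
top [416. 293.] 772 mean [ 0.4733 -0.1653  0.025 ] yaw -0.1978 t -0.074 0.116 z [0.0135 0.0264 0.0325]
top [448. 296.] 868 mean [ 0.4679 -0.2338  0.0225] yaw -0.1981 t -0.088 0.114 z [0.0126 0.024  0.0316]
top [341. 287.] 629 mean [ 0.4813 -0.0072  0.0259] yaw -0.2038 t -0.06 0.094 z [0.015  0.0269 0.0323]
side [390. 267.] 549 mean [ 0.6723 -0.066   0.0259] yaw -0.2196 t -0.04 0.062 z [0.0138 0.0255 0.0392]
side [289. 278.] 753 mean [ 0.4833 -0.0139  0.0234] yaw -0.1637 t -0.061 0.113 z [0.0135 0.0247 0.0315]
side [412. 291.] 174 mean [ 0.6822 -0.1311  0.0166] yaw 1.4685 t -0.033 0.027 z [0.0128 0.017  0.0187]
side [303. 307.] 1118 mean [ 0.48   -0.0952  0.0228] yaw -0.0872 t -0.078 0.112 z [0.013  0.0241 0.0315]
side [314. 339.] 1227 mean [ 0.4692 -0.1704  0.0238] yaw -0.1591 t -0.071 0.113 z [0.0133 0.0252 0.0319]
side [326. 374.] 1584 mean [ 0.4616 -0.2368  0.0218] yaw -0.1539 t -0.082 0.109 z [0.0125 0.0231 0.0304]
```

```bash
python3 - <<'E'
from m import *
c="top"
J={"6":((412,331),(453,139)),"24":((493,353),(518,143)),"12":((561,357),(598,151)),"36":((622,376),(657,167))}
for k,(a,b) in J.items():
    A=onz(c,(a[0]/2+130,a[1]/2+150),.017)[:2];B=onz(c,(b[0]/2+130,b[1]/2+150),.012)[:2]; d=B-A
    print(k,"butt",A.round(4),"tip",B.round(4),"len",np.hypot(*d).round(4),"yaw",np.arctan2(d[1],d[0]).round(3),"mid",((A+B)/2).round(4))
for c in("top","side"):
    P=np.load(f"pics/P{c}.npy"); 
    m=(np.abs(P[...,0]-.53)<.19)&(np.abs(P[...,1]-.25)<.19)&(P[...,2]>.0065)&(P[...,2]<.06)
    m=cv2.morphologyEx(m.astype(np.uint8),cv2.MORPH_OPEN,np.ones((3,3)))
    n,l,s,ce=cv2.connectedComponentsWithStats(m); i=1+np.argmax(s[1:,4]); q=P[l==i]
    r=cv2.minAreaRect(q[:,:2].astype(np.float32)*1000); print(c,s[i],"rect",r, np.round(cv2.boxPoints(r),0).tolist())
    np.save(f"pics/q{c}.npy",q)
    zf=q[q[:,2]>.036]; mu=zf.mean(0); w,V=np.linalg.eigh(np.cov(zf[:,:2].T)); a=V[:,1]*-np.sign(V[1,1]); print("fence",len(zf),mu.round(4),"yaw",(np.arctan2(a[1],a[0])+np.pi/2).round(4),"half",((zf[:,:2]-mu[:2])@a).min().round(4),((zf[:,:2]-mu[:2])@a).max().round(4))
E
```

```text
6 butt [4.22e-01 4.00e-04] tip [ 0.6257 -0.039 ] len 0.2075 yaw -0.191 mid [ 0.5238 -0.0193]
24 butt [ 0.4012 -0.0849] tip [ 0.6235 -0.1087] len 0.2236 yaw -0.107 mid [ 0.5123 -0.0968]
12 butt [ 0.3985 -0.1566] tip [ 0.6175 -0.1951] len 0.2223 yaw -0.174 mid [ 0.508  -0.1758]
36 butt [ 0.38   -0.2215] tip [ 0.6021 -0.2593] len 0.2253 yaw -0.168 mid [ 0.4911 -0.2404]
top [  149   192   136   136 14093] rect ((531.4426879882812, 252.35401916503906), (253.0189208984375, 251.77586364746094), 9.749359130859375) [[385.0, 355.0], [428.0, 107.0], [677.0, 150.0], [635.0, 398.0]]
fence 822 [0.6283 0.272  0.0403] yaw 0.2443 half -0.1346 0.1299
side [ 205  163  140   90 6912] rect ((533.0496215820312, 252.71209716796875), (252.82354736328125, 253.98629760742188), 9.762948036193848) [[387.0, 356.0], [430.0, 106.0], [679.0, 149.0], [636.0, 399.0]]
fence 353 [0.6402 0.2613 0.0404] yaw 0.2804 half -0.1553 0.1182
```

```bash
python3 - <<'E'
import numpy as np
import cv2
C=np.array([.532,.2525]); th=.170; R=np.array([[np.cos(th),-np.sin(th)],[np.sin(th),np.cos(th)]])
im=[]
for c in("top","side"):
    P=np.load(f"pics/P{c}.npy").reshape(-1,3); P=P[~np.isnan(P[:,0])]; t=(P[:,:2]-C)@R; z=P[:,2]
    H=np.zeros((150,150)); ix=np.round((.14-t[:,0])/.002).astype(int); iy=np.round((.14-t[:,1])/.002).astype(int)
    k=(ix>0)&(ix<150)&(iy>0)&(iy<150)&(z<.06); np.maximum.at(H,(ix[k],iy[k]),z[k])
    im.append(cv2.resize(np.clip(H/.045*255,0,255).astype(np.uint8),None,fx=2.6,fy=2.6,interpolation=cv2.INTER_NEAREST))
    # rail edges in x, per y-side, and side edges
    for xl in (-104,44):
        s=np.abs(t[:,0]*1000-xl)<7
        prof=[]
        for y0 in range(132,-134,-4):
            w=s&(np.abs(t[:,1]*1000-y0)<2); prof.append(f"{y0}:{np.median(z[w])*1000:.0f}" if w.any() else f"{y0}:-")
        print(c,xl," ".join(prof))
    for yl in (-110,-60,0,60,110):
        s=np.abs(t[:,1]*1000-yl)<6; 
        def rng(lo,hi,zz):
            w=s&(z>zz)&(z<.06)&(t[:,0]*1000>lo)&(t[:,0]*1000<hi); return np.percentile(t[w,0]*1000,[3,97]).round(1) if w.sum()>3 else None
        print(c,yl,"cradle",rng(-130,-80,.027),"rail",rng(20,70,.027),"fence",rng(90,140,.03))
cv2.imwrite("pics/hm.png",np.hstack(im))
E
```

```text
top -104 132:- 128:- 124:34 120:35 116:34 112:30 108:24 104:19 100:20 96:20 92:20 88:20 84:19 80:20 76:21 72:27 68:34 64:34 60:35 56:35 52:32 48:26 44:19 40:20 36:21 32:20 28:19 24:20 20:20 16:21 12:26 8:32 4:34 0:34 -4:34 -8:33 -12:26 -16:20 -20:20 -24:20 -28:19 -32:20 -36:19 -40:19 -44:20 -48:25 -52:31 -56:35 -60:36 -64:33 -68:34 -72:26 -76:21 -80:20 -84:19 -88:20 -92:20 -96:19 -100:20 -104:19 -108:24 -112:31 -116:34 -120:35 -124:33 -128:2 -132:3
top 44 132:3 128:- 124:34 120:35 116:34 112:33 108:34 104:33 100:27 96:22 92:22 88:20 84:24 80:29 76:34 72:34 68:34 64:34 60:35 56:35 52:34 48:34 44:29 40:24 36:20 32:21 28:19 24:21 20:24 16:30 12:33 8:33 4:34 0:34 -4:36 -8:34 -12:28 -16:22 -20:20 -24:21 -28:21 -32:21 -36:19 -40:21 -44:22 -48:26 -52:33 -56:34 -60:34 -64:34 -68:26 -72:20 -76:20 -80:21 -84:20 -88:20 -92:20 -96:21 -100:20 -104:20 -108:20 -112:23 -116:32 -120:34 -124:33 -128:2 -132:2
top -110 cradle [-113.5  -96.3] rail [34.9 51.6] fence [113.3 124.6]
top -60 cradle [-114.   -95.4] rail [33.5 52.6] fence [113.1 124.7]
top 0 cradle [-114.3  -95.6] rail [33.2 52.6] fence [113.2 
[... 668 characters left out ...]
3 84:- 80:- 76:35 72:34 68:34 64:34 60:35 56:34 52:34 48:32 44:27 40:22 36:21 32:22 28:22 24:- 20:- 16:- 12:35 8:35 4:35 0:34 -4:34 -8:31 -12:25 -16:21 -20:21 -24:22 -28:21 -32:22 -36:22 -40:21 -44:- -48:- -52:35 -56:35 -60:34 -64:30 -68:24 -72:21 -76:20 -80:20 -84:20 -88:21 -92:21 -96:21 -100:21 -104:- -108:23 -112:- -116:34 -120:34 -124:18 -128:3 -132:3
side -110 cradle [-113.6  -95.2] rail [35.3 50.4] fence [114.1 123.8]
side -60 cradle [-113.1  -93.7] rail [34.5 55. ] fence [114.4 125.9]
side 0 cradle [-113.   -95.9] rail [34.3 54.7] fence [113.7 125.6]
side 60 cradle [-113.3  -94.1] rail [34.7 53.1] fence [113.8 124. ]
side 110 cradle [-112.6  -93.6] rail [35.1 52.9] fence [114.  124.6]
```

View pics/hm.png

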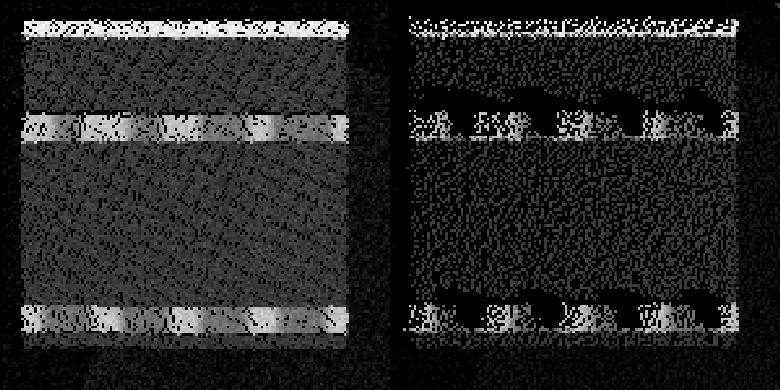

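Both views agree on the tray pose: centre (0.532, 0.253), yaw 0.170. The slots sit at ±30 and ±90, and the rails are 34 mm high, as stated. The chisel lengths come out right too. Next is a small helper to convert targets into plan rows.

```bash
cat > mv.py <<'E'
import sys; from rig import read_state; import numpy as np
G={"6":(.4924,-.0133,-.188,-32),"24":(.4825,-.0936,-.107,-30),"12":(.4785,-.1705,-.178,-30),"36":(.4665,-.2361,-.173,-25)}
SY={"6":90,"12":30,"24":-30,"36":-90}; C=np.array([.532,.253]); TH=.170
def seat(k,sx=-18):
    a=np.array([sx-G[k][3],SY[k]])/1000; c,s=np.cos(TH),np.sin(TH)
    return C[0]+c*a[0]-s*a[1],C[1]+s*a[0]+c*a[1],TH
def tgt(k,w): return G[k][:3] if w=="g" else seat(k)
def run(*steps):
    # steps: (name, 'g'/'s', z, opening); each shown as one row, relative to the present pose; chained calls: prefix 'call' resets
    S=read_state(); p=np.array(S["tool_pos"]); q=S["tcp_rot"]; ph=np.arctan2(-2*q[0]*q[1],1-2*q[0]**2)
    print("now",p.round(4),"phi",ph.round(4),"grip",round(S["grip_width"],4),"tilt",np.round(q[2:],4),"t",S["time"])
    for s in steps:
        x,y,f=tgt(s[0],s[1]); d=np.array([x-p[0],y-p[1]]); L=np.hypot(np.hypot(*d),s[2]-p[2])
        X=np.array([-np.cos(ph),-np.sin(ph)]); Y=np.array([-np.sin(ph),np.cos(ph)])
        v=np.array([d@X,d@Y,p[2]-s[2]])/.6
        print(s,"row:",s[3],*v.round(4),0,0,round((ph-f)/.5236,4)," rows needed",round(L/.0417,1),round(abs(ph-f)/.125,1))
        if s[-1]=="chain": p=np.array([x,y,s[2]]); ph=f
E
python3 -c "
from mv import *
run(('6','g',.10,.8,'chain'),('6','g',.009,.8))
print([np.round(seat(k),4) for k in SY])"
```

```text
now [0.2    0.5657 0.2313] phi -0.3398 grip 0.0854 tilt [0. 0.] t 0.7
('6', 'g', 0.1, 0.8, 'chain') row: 0.8 -0.7811 -0.7474 0.2189 0 0 -0.2899  rows needed 15.9 1.2
('6', 'g', 0.009, 0.8) row: 0.8 0.0 0.0 0.1517 0 0 0.0  rows needed 2.2 0.0
[array([0.5306, 0.3441, 0.17  ]), array([0.5388, 0.2846, 0.17  ]), array([0.5489, 0.2255, 0.17  ]), array([0.5541, 0.1655, 0.17  ])]
```

Request:
apply_moves --plan "0.8 -0.2 -0.19 0.055 0 0 0;0.8 -0.2 -0.19 0.055 0 0 0;0.8 -0.2 -0.19 0.055 0 0 0;0.8 -0.2 -0.19 0.055 0 0 0;0.8 -0.2 -0.19 0.055 0 0 0"

```text
time: 1.12
tool_pos: [0.2772, 0.4129, 0.1963]
tcp_rot: [0.171, 0.985, -0.002, 0.0]
ft_force: [0.1, -0.9, 0.0]
grip_width: 0.0684
finger_force: 0.0
```

Request:
apply_moves --plan "0.8 -0.2 -0.19 0.055 0 0 0;0.8 -0.2 -0.19 0.055 0 0 0;0.8 -0.2 -0.19 0.055 0 0 0;0.8 -0.2 -0.19 0.055 0 0 0;0.8 -0.2 -0.19 0.055 0 0 0"

```text
time: 1.53
tool_pos: [0.3524, 0.2655, 0.1639]
tcp_rot: [0.172, 0.985, -0.002, 0.0]
ft_force: [-1.3, 0.9, 0.2]
grip_width: 0.0684
finger_force: 0.0
```

Request:
apply_moves --plan "0.8 -0.2 -0.19 0.055 0 0 0;0.8 -0.2 -0.19 0.055 0 0 0;0.8 -0.2 -0.19 0.055 0 0 0;0.8 -0.2 -0.19 0.055 0 0 0;0.8 -0.2 -0.19 0.055 0 0 0"

```text
time: 1.95
tool_pos: [0.4269, 0.1181, 0.1307]
tcp_rot: [0.172, 0.985, -0.002, -0.0]
ft_force: [0.8, 0.1, 0.2]
grip_width: 0.0686
finger_force: 0.0
```

```bash
python3 -c "
from mv import *
run(('6','g',.10,.8,'chain'),('6','g',.009,.8))"
```

```text
now [0.4269 0.1181 0.1307] phi -0.3465 grip 0.0686 tilt [-0.0016 -0.0002] t 1.95
('6', 'g', 0.1, 0.8, 'chain') row: 0.8 -0.177 -0.1689 0.0512 0 0 -0.3026  rows needed 3.6 1.3
('6', 'g', 0.009, 0.8) row: 0.8 0.0 0.0 0.1517 0 0 0.0  rows needed 2.2 0.0
```

Request:
apply_moves --plan "0.8 -0.177 -0.169 0.05 0 0 -0.3;0.8 -0.177 -0.169 0.05 0 0 -0.3;0.8 -0.177 -0.169 0.05 0 0 -0.3;0.8 -0.177 -0.169 0.05 0 0 -0.3;0.8 -0.177 -0.169 0.05 0 0 -0.3"

```text
time: 2.37
tool_pos: [0.4928, -0.0114, 0.1007]
tcp_rot: [0.093, 0.996, -0.001, -0.001]
ft_force: [0.0, -0.4, -0.4]
grip_width: 0.0683
finger_force: 0.0
```

```bash
python3 -c "
from mv import *
run(('6','g',.04,.8),('6','g',.009,.8))"
```

```text
now [ 0.4928 -0.0114  0.1007] phi -0.1872 grip 0.0683 tilt [-0.0009 -0.0008] t 2.3667
('6', 'g', 0.04, 0.8) row: 0.8 -0.0 -0.0033 0.1012 0 0 0.0015  rows needed 1.5 0.0
('6', 'g', 0.009, 0.8) row: 0.8 -0.0 -0.0033 0.1528 0 0 0.0015  rows needed 2.2 0.0
```

Request:
apply_moves --plan "0.8 0 -0.003 0.05 0 0 0;0.8 0 -0.003 0.1 0 0 0;0.8 0 -0.003 0.14 0 0 0;0.8 0 -0.003 0.152 0 0 0;0.8 0 -0.003 0.152 0 0 0"

```text
time: 2.78
tool_pos: [0.4898, -0.0084, 0.0089]
tcp_rot: [0.091, 0.996, 0.0, -0.002]
ft_force: [-0.1, -0.3, 0.4]
grip_width: 0.0685
finger_force: 0.0
```

Request:
apply_moves --plan "0.15 0 0 0 0 0 0;0.1 0 0 0 0 0 0;0 0 0 0 0 0 0;0 0 0 0 0 0 0;0 0 0 0 0 0 0"

```text
time: 3.2
tool_pos: [0.4927, -0.0096, 0.0133]
tcp_rot: [0.091, 0.996, -0.0, 0.002]
ft_force: [-2.0, -0.6, 6.6]
grip_width: 0.02
finger_force: 58.5
```

```bash
python3 -c "
from mv import *
run(('6','s',.11,0))
from h import *
p,D=snapshot('side'); cv2.imwrite('pics/s1.png',cv2.resize(p[220:400,220:460,::-1],None,fx=2.5,fy=2.5))"
```

```text
now [ 0.4927 -0.0096  0.0133] phi -0.1827 grip 0.02 tilt [-0.0001  0.0017] t 3.2
('6', 's', 0.11, 0) row: 0 0.045 0.5911 -0.1611 0 0 -0.6736  rows needed 8.8 2.8
```

View pics/s1.png

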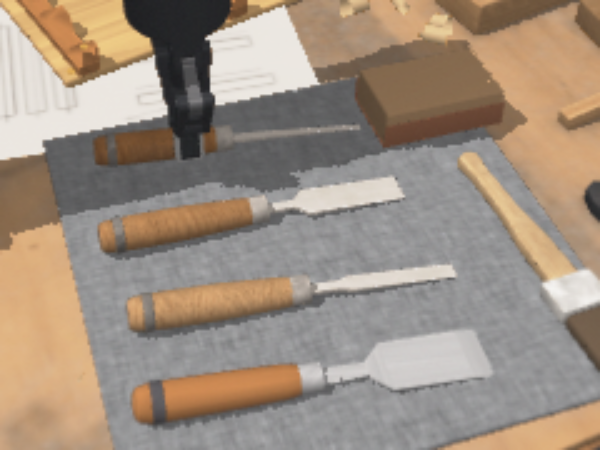

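The gripper holds the handle of the 6 mm chisel (crop 190,140), 20 mm wide at 58 N. The tips pressed the mat slightly (6.6 N), so I'll grip a few mm higher on the others. Lifting now.

Request:
apply_moves --plan "0 0 0 -0.06 0 0 0;0 0 0 -0.12 0 0 0;0 0.005 0.06 -0.16 0 0 0;0 0.01 0.125 -0.165 0 0 0;0 0.015 0.19 -0.165 0 0 0"

```text
time: 3.67
tool_pos: [0.505, 0.1053, 0.1139]
tcp_rot: [0.092, 0.996, 0.001, 0.003]
ft_force: [0.5, 0.2, -1.9]
grip_width: 0.0203
finger_force: 59.4
```

```bash
python3 -c "
from mv import *
run(('6','s',.11,0))"
```

```text
now [0.505  0.1053 0.1139] phi -0.1853 grip 0.0203 tilt [0.0009 0.0032] t 3.6667
('6', 's', 0.11, 0) row: 0 0.0313 0.399 0.0065 0 0 -0.6785  rows needed 5.8 2.8
```

Request:
apply_moves --plan "0 0.008 0.066 0 0 0 -0.14;0 0.016 0.13 0 0 0 -0.28;0 0.02 0.2 0 0 0 -0.42;0 0.026 0.265 0 0 0 -0.56;0 0.028 0.33 0 0 0 -0.678"

```text
time: 4.08
tool_pos: [0.5222, 0.3042, 0.1102]
tcp_rot: [-0.088, 0.996, 0.0, -0.0]
ft_force: [1.1, 0.5, -1.0]
grip_width: 0.0202
finger_force: 59.3
```

```bash
python3 -c "
from mv import *
run(('6','s',.11,0))"
```

```text
now [0.5222 0.3042 0.1102] phi 0.1763 grip 0.0202 tilt [ 0.0001 -0.    ] t 4.0833
('6', 's', 0.11, 0) row: 0 -0.0253 0.0629 0.0003 0 0 0.0121  rows needed 1.0 0.1
```

Request:
apply_moves --plan "0 -0.025 0.063 0.02 0 0 0.01;0 -0.025 0.063 0.04 0 0 0.01;0 -0.025 0.063 0.06 0 0 0.01;0 -0.025 0.063 0.06 0 0 0.01;0 -0.025 0.063 0.06 0 0 0.01"

```text
time: 4.5
tool_pos: [0.5305, 0.3404, 0.0729]
tcp_rot: [-0.083, 0.997, -0.001, -0.001]
ft_force: [0.5, -0.2, -1.7]
grip_width: 0.0201
finger_force: 59.4
```

```bash
python3 -c "
from mv import *
run(('6','s',.024,0))
from h import *
for c in('top','side'):
    p,D=snapshot(c); cv2.imwrite('pics/%s2.png'%c,p[:,:,::-1]); 
    if c=='top': a=p[160:340,130:290,::-1]
    else: b=p[150:280,190:370,::-1]
a=cv2.resize(a,(400,450));b=cv2.resize(b,(400,450*130*160//(180*180)));o=np.zeros((450,800,3),np.uint8);o[:,:400]=a;o[:len(b),400:]=b
cv2.imwrite('pics/v2.png',o); run(('6','s',.024,0))"
```

```text
now [0.5305 0.3404 0.0729] phi 0.166 grip 0.0201 tilt [-0.0008 -0.0012] t 4.5
('6', 's', 0.024, 0) row: 0 -0.0012 0.006 0.0816 0 0 -0.0076  rows needed 1.2 0.0
now [0.5316 0.3408 0.0753] phi 0.1654 grip 0.0198 tilt [0.0002 0.0007] t 4.6
('6', 's', 0.024, 0) row: 0 0.0007 0.0057 0.0855 0 0 -0.0088  rows needed 1.2 0.0
```

View pics/v2.png

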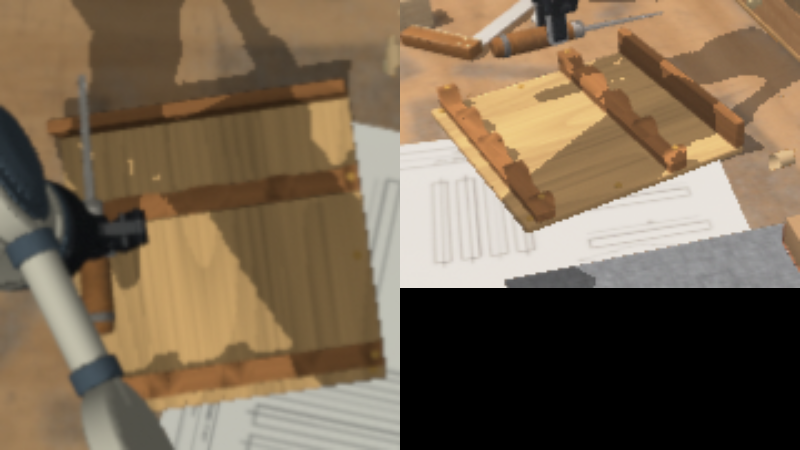

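```bash
python3 -c "
from mv import *
from h import *
A=onz('top',(130+100/2.5,160+329/2.5),.080)[:2];B=onz('top',(130+82/2.5,160+76/2.5),.075)[:2];M=(A+B)/2;d=B-A
c,s=np.cos(TH),np.sin(TH);print(np.hypot(*d),np.arctan2(d[1],d[0]),'tray',np.array([[c,s],[-s,c]])@(M-C),[np.array([[c,s],[-s,c]])@(q-C) for q in (A,B)])
run(('6','s',.024,0))"
```

```text
0.20254581043733796 0.12901282741054446 tray [0.04709588 0.08397437] [array([-0.05409197,  0.08812409]), array([0.14828373, 0.07982464])]
now [0.5316 0.3408 0.0753] phi 0.1654 grip 0.0198 tilt [0.0002 0.0007] t 4.6
('6', 's', 0.024, 0) row: 0 0.0007 0.0057 0.0855 0 0 -0.0088  rows needed 1.2 0.0
```

The look paid off: my helper has a sign error, since the grip point lies behind the origin, so it must move 64 mm back. I'll fix that and measure the yaw of the held chisel from depth.

```bash
sed -i 's/sx-G\[k\]\[3\]/sx+G[k][3]/' mv.py; python3 - <<'E'
from mv import *
from m import *
p,D=snapshot('top'); P=cloud('top',D); c,s=np.cos(TH),np.sin(TH); R=np.array([[c,-s],[s,c]])
t=(P[...,:2]-C)@R*1000; z=P[...,2]*1000
for x0 in range(-60,160,8):
    k=(np.abs(t[...,0]-x0)<4)&(t[...,1]>60)&(t[...,1]<115)&(z>62)&(z<100)
    if k.sum()>1: print(x0,k.sum(),"y",t[k][:,1].mean().round(1),t[k][:,1].min().round(1),t[k][:,1].max().round(1),"z",z[k].mean().round(1),z[k].max().round(1))
run(('6','s',.11,0),('6','s',.024,0))
E
```

```text
-60 4 y 85.9 85.1 87.1 z 85.5 91.6
-52 32 y 83.3 78.0 89.8 z 89.7 95.4
-44 43 y 83.4 76.4 92.6 z 90.8 96.6
-36 47 y 85.2 76.9 96.1 z 90.8 97.0
-28 52 y 85.6 76.0 98.2 z 90.3 95.9
-20 56 y 87.3 76.3 100.6 z 90.1 94.9
-12 53 y 85.9 75.8 98.5 z 90.2 96.2
-4 48 y 84.6 75.9 98.5 z 89.2 96.2
4 14 y 75.0 67.3 89.9 z 86.9 95.0
36 7 y 80.1 77.3 85.2 z 83.2 87.3
44 27 y 81.5 77.1 87.7 z 84.9 89.6
52 16 y 84.2 76.6 89.3 z 81.9 88.6
60 15 y 86.1 82.9 89.7 z 77.8 80.9
68 17 y 85.3 82.2 89.7 z 76.6 80.0
76 14 y 85.7 82.6 89.5 z 77.2 80.3
84 16 y 85.3 81.6 88.8 z 76.8 79.6
92 13 y 85.6 83.2 88.7 z 75.1 78.0
100 12 y 85.1 82.3 87.6 z 74.8 77.3
108 14 y 84.9 82.0 88.2 z 74.0 78.1
116 14 y 85.0 82.0 88.0 z 73.7 76.7
124 7 y 83.7 82.4 85.0 z 73.1 74.9
132 8 y 83.1 81.5 85.2 z 72.4 75.0
140 9 y 82.7 80.0 85.6 z 71.8 75.0
148 11 y 82.3 79.8 84.8 z 71.6 74.3
156 2 y 83.8 82.7 84.9 z 68.9 69.2
now [0.5318 0.3409 0.0757] phi 0.1654 grip 0.0196 tilt [0.0004 0.001 ] t 4.65
('6', 's', 0.11, 0) row: 0 0.1078 0.005 -0.0571 0 0 -0.0088  rows needed 1.8 0.0
('6', 's', 0.024, 0) row: 0 0.1078 0.005 0.0862 0 0 -0.0088  rows needed 2.0 0.0
```

Request:
apply_moves --plan "0 0.05 0.005 0 0 0 -0.066;0 0.108 0.005 0 0 0 -0.066;0 0.108 0.005 0.02 0 0 -0.066;0 0.108 0.005 0.042 0 0 -0.066;0 0.108 0.005 0.042 0 0 -0.066"

```text
time: 5.07
tool_pos: [0.4661, 0.3329, 0.0469]
tcp_rot: [-0.1, 0.995, -0.001, -0.001]
ft_force: [-0.2, 0.4, -2.6]
grip_width: 0.02
finger_force: 59.4
```

```bash
cat > chk.py <<'E'
from mv import *
from m import *
def chk(k,zlo=30,zhi=100,xs=range(-130,120,8)):
    p,D=snapshot('top'); P=cloud('top',D); c,s=np.cos(TH),np.sin(TH); R=np.array([[c,-s],[s,c]])
    t=(P[...,:2]-C)@R*1000; z=P[...,2]*1000
    for x0 in xs:
        q=(np.abs(t[...,0]-x0)<4)&(np.abs(t[...,1]-SY[k])<28)&(z>zlo)&(z<zhi)
        if q.sum()>3: print(x0,q.sum(),"y",(t[q][:,1].mean()-SY[k]).round(1),(np.percentile(t[q][:,1],[4,96])-SY[k]).round(1),"z",z[q].mean().round(1))
    return p
E
python3 -c "
from chk import *
p=chk('6',38,80)
run(('6','s',.026,0))"
```

```text
-122 16 y -1.4 [-9.1  6.8] z 61.3
-114 48 y -1.7 [-11.4   8.9] z 63.0
-106 52 y -2.5 [-11.6   9.4] z 63.1
-98 53 y -1.7 [-11.2  11. ] z 62.7
-90 50 y -1.9 [-11.2   9.9] z 62.2
-82 53 y -1.5 [-11.1  10.8] z 61.8
-74 38 y -4.0 [-10.6   4.4] z 61.1
-66 11 y -7.6 [-10.8  -1.7] z 57.5
-58 4 y -15.9 [-16.4 -15.7] z 57.4
-34 9 y -5.8 [-8.7 -1.4] z 55.6
-26 31 y -3.0 [-8.7  3.8] z 57.0
-18 31 y -0.9 [-8.   8.3] z 55.8
-10 16 y 0.4 [-2.7  4.1] z 49.2
-2 14 y 1.3 [-2.4  4.5] z 49.5
6 15 y 0.9 [-2.   4.4] z 49.0
14 12 y 0.9 [-1.6  3.7] z 48.3
22 15 y 1.2 [-1.6  5.1] z 46.6
30 12 y 1.4 [-1.5  3.9] z 47.0
38 14 y -0.4 [-10.8   4.1] z 45.0
46 13 y 0.3 [-8.8  4.3] z 45.1
54 13 y 1.2 [-0.9  3.7] z 44.6
62 11 y 2.2 [-0.8  5.4] z 44.0
70 12 y 1.8 [-0.6  3.9] z 43.3
78 11 y 1.4 [-0.8  3.4] z 42.1
86 7 y 2.9 [0.  5.4] z 41.9
110 11 y -3.0 [-26.7  19.9] z 40.8
118 97 y -0.6 [-26.3  25.1] z 41.3
now [0.4666 0.3332 0.0478] phi 0.2007 grip 0.0196 tilt [-0.0005 -0.0007] t 5.1167
('6', 's', 0.026, 0) row: 0 -0.0015 -0.0001 0.0363 0 0 0.0586  rows needed 0.5 0.2
```

Request:
apply_moves --plan "0 0 0 0.012 0 0 0.03;0 0 0 0.022 0 0 0.03;0 0 0 0.03 0 0 0.03;0 0 0 0.036 0 0 0.03;0 0 0 0.036 0 0 0.03"

```text
time: 5.53
tool_pos: [0.4667, 0.3338, 0.0264]
tcp_rot: [-0.093, 0.996, -0.0, -0.0]
ft_force: [-0.2, -0.1, -2.5]
grip_width: 0.0197
finger_force: 59.5
```

```bash
python3 -c "
from chk import *
p=chk('6',14,60,range(-122,110,16))
run(('6','s',.026,0))"
```

```text
-122 10 y -0.0 [-6.5  9.3] z 38.5
-106 84 y -6.6 [-25.7  11.7] z 35.7
-90 51 y -1.0 [-15.1  11.8] z 41.0
-74 37 y -3.2 [-9.9  5.1] z 40.6
-58 5 y -16.5 [-20.8 -14.8] z 43.1
-26 30 y -4.2 [-11.6   2. ] z 35.8
-10 13 y 1.2 [-1.8  4.4] z 29.3
6 16 y -1.0 [-9.8  3.1] z 28.0
22 16 y -0.0 [-4.3  3.8] z 25.8
38 101 y 0.9 [-25.2  25.2] z 30.0
54 48 y 2.0 [-25.1  24.3] z 28.3
70 16 y -1.0 [-15.1   6.4] z 20.7
86 9 y 2.6 [-2.1 16.3] z 20.7
now [0.4667 0.3339 0.0268] phi 0.1858 grip 0.02 tilt [-0.0002 -0.0003] t 5.5833
('6', 's', 0.026, 0) row: 0 -0.0011 -0.0014 0.0014 0 0 0.0301  rows needed 0.0 0.1
```

Request:
apply_moves --plan "0 0 0 0.003 0 0 0;0.45 0 0 0.003 0 0 0;0.45 0 0 0.003 0 0 0;0.45 0 0 0.003 0 0 0;0.45 0 0 0.003 0 0 0"

```text
time: 6.0
tool_pos: [0.4668, 0.3342, 0.0259]
tcp_rot: [-0.093, 0.996, 0.0, 0.0]
ft_force: [-0.3, -0.0, 0.5]
grip_width: 0.0387
finger_force: 0.0
```

Request:
apply_moves --plan "0.45 0 0 -0.03 0 0 0;0.45 0 0 -0.07 0 0 0;0.45 0 0 -0.12 0 0 0;0.45 0 0 -0.13 0 0 0;0.45 0 -0.03 -0.13 0 0 0"

```text
time: 6.42
tool_pos: [0.471, 0.3192, 0.1076]
tcp_rot: [-0.094, 0.996, 0.002, 0.003]
ft_force: [0.3, 0.5, -0.0]
grip_width: 0.0385
finger_force: 0.0
```

```bash
python3 -c "
from chk import *
p=chk('6',14,60,range(-122,110,16))
cv2.imwrite('pics/t3.png',cv2.resize(p[160:360,130:490,::-1],None,fx=2.2,fy=2.2))
run(('24','g',.10,.8))"
```

```text
-122 10 y 0.2 [-6.6  9.3] z 39.7
-106 101 y -1.6 [-26.4  22.8] z 35.1
-90 53 y -0.2 [-15.5  12.5] z 40.9
-74 50 y -0.1 [-10.1  12.1] z 40.9
-26 23 y -3.6 [-9.6  6.8] z 35.0
-10 13 y 2.6 [-1.2 13. ] z 27.3
6 17 y -0.8 [-9.3  3.8] z 26.3
22 13 y 0.1 [-2.2  3.5] z 26.9
38 101 y 0.6 [-25.6  25.7] z 30.3
54 48 y 2.3 [-25.3  25.8] z 28.5
70 14 y 1.6 [-3.4 15. ] z 21.6
86 13 y 1.5 [-10.1  17.3] z 19.6
now [0.4714 0.3147 0.1056] phi 0.1861 grip 0.0386 tilt [-0.0001  0.002 ] t 6.4667
('24', 'g', 0.1, 0.8) row: 0.8 0.1078 -0.6722 0.0094 0 0 0.5599  rows needed 9.8 2.3
```

View pics/t3.png

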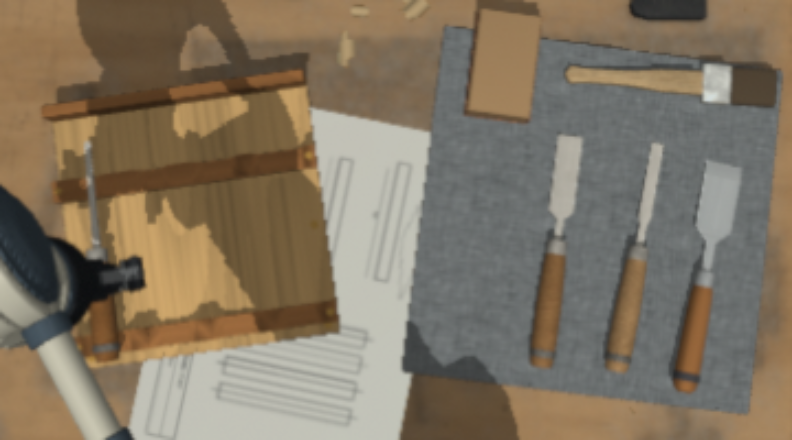

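```bash
python3 - <<'E'
from mv import *
from m import *
p,D=snapshot('top'); P=cloud('top',D).reshape(-1,3)
for k in ("24","12","36"):
    g=G[k]; f=g[2]; d=np.array([np.cos(f),np.sin(f)]); n=np.array([-d[1],d[0]]); o=np.array(g[:2])-d*g[3]/1000
    q=P[:,:2]-o; a=q@d*1000; b=q@n*1000; z=P[:,2]*1000; X=[];Y=[];out=[]
    for x0 in range(-108,112,9):
        w=(np.abs(a-x0)<4.5)&(np.abs(b)<30)&(z>10)
        if w.sum()>5:
            lo,hi=np.percentile(b[w],[3,97]); X.append(x0);Y.append((lo+hi)/2); out.append((x0,round((lo+hi)/2,1),round(hi-lo),round(np.median(z[w]))))
    c=np.polyfit(X,Y,1); print(k,"origin",o.round(4),"yaw corr",c[0].round(3),"lat at origin",c[1].round(1),out)
    w=(np.abs(b)<8)&(z>10)&(np.abs(a)<150); print(" ends",np.percentile(a[w],[.3,99.7]).round(0))
E
```

```text
24 origin [ 0.5123 -0.0968] yaw corr -0.034 lat at origin 2.0 [(-108, np.float64(4.8), 21, 30), (-99, np.float64(5.1), 22, 31), (-90, np.float64(2.8), 25, 29), (-81, np.float64(4.9), 22, 31), (-72, np.float64(3.9), 23, 29), (-63, np.float64(4.1), 21, 29), (-54, np.float64(4.0), 22, 29), (-45, np.float64(4.0), 21, 27), (-36, np.float64(3.1), 21, 27), (-27, np.float64(3.4), 20, 26), (-18, np.float64(3.0), 20, 25), (-9, np.float64(2.8), 19, 25), (0, np.float64(3.1), 17, 25), (9, np.float64(3.8), 16, 22), (18, np.float64(-0.8), 11, 15), (27, np.float64(2.0), 8, 15), (36, np.float64(1.9), 21, 15), (45, np.float64(-1.8), 31, 14), (54, np.float64(1.9), 22, 14), (63, np.float64(1.6), 23, 13), (72, np.float64(0.9), 23, 12), (81, np.float64(0.4), 22, 12), (90, np.float64(0.8), 24, 11), (99, np.float64(-4.0), 30, 10), (108, np.float64(-6.7), 32, 11)]
 ends [-114.  109.]
12 origin [ 0.508  -0.1758] yaw corr -0.017 lat at origin 2.4 [(-108, np.float64(3.3), 21, 29), (-99, np.float64(4.2), 23, 31), (-90, np.float64(4.3), 22, 30), (-81, np.float64(3.6), 22, 30), (-72, np.float64(3.8), 22, 29), (-63
[... 823 characters left out ...]
9), 21, 28), (-72, np.float64(4.5), 23, 28), (-63, np.float64(2.5), 21, 28), (-54, np.float64(2.4), 20, 27), (-45, np.float64(2.9), 19, 28), (-36, np.float64(1.9), 20, 26), (-27, np.float64(1.7), 19, 24), (-18, np.float64(1.8), 18, 24), (-9, np.float64(1.6), 15, 24), (0, np.float64(0.3), 16, 22), (9, np.float64(2.7), 13, 16), (18, np.float64(-3.4), 16, 16), (27, np.float64(-2.9), 15, 15), (36, np.float64(-3.9), 26, 14), (45, np.float64(-0.3), 32, 13), (54, np.float64(-0.6), 33, 12), (63, np.float64(-0.4), 34, 13), (72, np.float64(-1.5), 34, 12), (81, np.float64(-1.0), 33, 12), (90, np.float64(-1.6), 33, 12), (99, np.float64(-1.2), 36, 12), (108, np.float64(-5.6), 25, 11)]
 ends [-112.  111.]
```

```bash
sed -i 's/"24":(.4825,-.0936,-.107/"24":(.4827,-.0913,-.128/; s/"12":(.4785,-.1705,-.178/"12":(.4788,-.1684,-.190/; s/"36":(.4665,-.2361,-.173/"36":(.4667,-.2346,-.201/' mv.py; grep -n ^G mv.py; python3 -c "
from mv import *
run(('24','g',.07,.8),('24','g',.013,.8))"
```

```text
2:G={"6":(.4924,-.0133,-.188,-32),"24":(.4827,-.0913,-.128,-30),"12":(.4788,-.1684,-.190,-30),"36":(.4667,-.2346,-.201,-25)}
now [0.4707 0.3153 0.1044] phi 0.1848 grip 0.0386 tilt [-0.0001  0.0009] t 6.5167
('24', 'g', 0.07, 0.8) row: 0.8 0.1049 -0.6698 0.0573 0 0 0.5974  rows needed 9.8 2.5
('24', 'g', 0.013, 0.8) row: 0.8 0.1049 -0.6698 0.1523 0 0 0.5974  rows needed 10.0 2.5
```

Request:
apply_moves --plan "0.45 0.01 -0.067 0 0 0 0;0.6 0.02 -0.134 0 0 0 0;0.8 0.03 -0.2 0 0 0 0;0.8 0.04 -0.267 0 0 0 0;0.8 0.05 -0.335 0 0 0 0"

```text
time: 6.93
tool_pos: [0.477, 0.112, 0.1027]
tcp_rot: [-0.093, 0.996, 0.0, -0.0]
ft_force: [1.2, -0.2, -0.7]
grip_width: 0.0685
finger_force: 0.0
```

Request:
apply_moves --plan "0.8 0.01 -0.067 0 0 0 0.15;0.8 0.02 -0.134 0 0 0 0.3;0.8 0.03 -0.2 0 0 0 0.45;0.8 0.04 -0.267 0 0 0 0.597;0.8 0.055 -0.335 0 0 0 0.597"

```text
time: 7.35
tool_pos: [0.4822, -0.0917, 0.1029]
tcp_rot: [0.065, 0.998, 0.0, 0.0]
ft_force: [0.3, -0.5, 0.9]
grip_width: 0.0685
finger_force: 0.0
```

```bash
python3 -c "
from mv import *
run(('24','g',.07,.8),('24','g',.013,.8))"
```

```text
now [ 0.4822 -0.0917  0.1029] phi -0.1307 grip 0.0685 tilt [0.0003 0.    ] t 7.35
('24', 'g', 0.07, 0.8) row: 0.8 -0.0008 0.0008 0.0549 0 0 -0.0051  rows needed 0.8 0.0
('24', 'g', 0.013, 0.8) row: 0.8 -0.0008 0.0008 0.1499 0 0 -0.0051  rows needed 2.2 0.0
```

Request:
apply_moves --plan "0.8 0 0 0.05 0 0 0;0.8 0 0 0.1 0 0 0;0.8 0 0 0.14 0 0 0;0.8 0 0 0.149 0 0 0;0.8 0 0 0.149 0 0 0"

```text
time: 7.77
tool_pos: [0.4806, -0.0896, 0.0114]
tcp_rot: [0.063, 0.998, 0.001, -0.003]
ft_force: [-0.2, 0.5, 0.5]
grip_width: 0.0685
finger_force: 0.0
```

Request:
apply_moves --plan "0 0 0 0 0 0 0;0 0 0 0 0 0 0;0 0 0 0 0 0 0;0 0 0 0 0 0 0;0 0 0 0 0 0 0"

```text
time: 8.18
tool_pos: [0.4836, -0.0905, 0.0163]
tcp_rot: [0.063, 0.998, -0.0, 0.002]
ft_force: [-0.8, 0.2, 6.5]
grip_width: 0.0193
finger_force: 58.7
```

```bash
python3 -c "
from mv import *
run(('24','s',.08,0),('24','s',.025,.8))"
```

```text
now [ 0.4836 -0.0905  0.0163] phi -0.1265 grip 0.0193 tilt [-0.0004  0.0017] t 8.1833
('24', 's', 0.08, 0) row: 0 0.0541 0.507 -0.1062 0 0 -0.5662  rows needed 7.5 2.4
('24', 's', 0.025, 0.8) row: 0.8 0.0541 0.507 -0.0146 0 0 -0.5662  rows needed 7.3 2.4
```

Request:
apply_moves --plan "0 0 0 -0.06 0 0 0;0 0 0 -0.12 0 0 0;0 0.005 0.06 -0.13 0 0 0;0 0.01 0.125 -0.13 0 0 0;0 0.015 0.19 -0.13 0 0 0"

```text
time: 8.6
tool_pos: [0.4884, 0.0247, 0.0938]
tcp_rot: [0.064, 0.998, 0.0, 0.002]
ft_force: [1.1, -0.5, -2.5]
grip_width: 0.0195
finger_force: 59.5
```

Request:
apply_moves --plan "0 0.01 0.06 0 0 0 -0.15;0 0.018 0.12 0 0 0 -0.3;0 0.025 0.18 0 0 0 -0.45;0 0.032 0.25 0 0 0 -0.57;0 0.039 0.317 0.005 0 0 -0.57"

```text
time: 9.02
tool_pos: [0.4886, 0.2176, 0.0899]
tcp_rot: [-0.087, 0.996, 0.0, 0.001]
ft_force: [1.1, -0.5, -1.5]
grip_width: 0.0187
finger_force: 59.5
```

Request:
apply_moves --plan "0 0 0 0 0 0 0"

```text
time: 9.1
tool_pos: [0.4873, 0.2223, 0.0885]
tcp_rot: [-0.089, 0.996, 0.002, -0.0]
ft_force: [-0.5, -0.5, -1.4]
grip_width: 0.0193
finger_force: 59.7
```

```bash
cat >> chk.py <<'E'
def held(k,zlo=38):
    # axis of held/seated chisel in the tray frame from top depth: slices of clean width
    p,D=snapshot('top'); P=cloud('top',D).reshape(-1,3); c,s=np.cos(TH),np.sin(TH); R=np.array([[c,-s],[s,c]])
    t=(P[:,:2]-C)@R*1000; z=P[:,2]*1000; out=[]
    for x0 in range(-132,126,9):
        w=(np.abs(t[:,0]-x0)<4.5)&(np.abs(t[:,1]-SY[k])<29)&(z>zlo)&(z<120)
        if w.sum()>5:
            lo,hi=np.percentile(t[w,1]-SY[k],[3,97]); out.append("%d: %.1f w%d z%d"%(x0,(lo+hi)/2,hi-lo,np.median(z[w])))
    print(" | ".join(out)); return p
E
python3 -c "
from chk import *
held('24',50)
run(('24','s',.08,0),('24','s',.028,.8))"
```

```text
-132: 12.2 w8 z102 | -123: 13.8 w9 z103 | -114: 14.2 w8 z102 | 30: -1.1 w7 z85 | 39: 2.0 w11 z85 | 48: 4.4 w17 z84 | 57: 7.3 w21 z82 | 66: 7.8 w22 z82 | 75: 7.3 w22 z81 | 84: 8.1 w22 z80 | 93: 7.6 w21 z79
now [0.4876 0.2191 0.0885] phi 0.1773 grip 0.0188 tilt [ 0.0004 -0.0006] t 9.15
('24', 's', 0.08, 0) row: 0 -0.0024 -0.0069 0.0142 0 0 0.014  rows needed 0.2 0.1
('24', 's', 0.028, 0.8) row: 0.8 -0.0024 -0.0069 0.1009 0 0 0.014  rows needed 1.5 0.1
```

Request:
apply_moves --plan "0 -0.002 -0.007 0.02 0 0 0.046;0 -0.002 -0.007 0.04 0 0 0.046;0 -0.002 -0.007 0.06 0 0 0.046;0 -0.002 -0.007 0.06 0 0 0.046;0 -0.002 -0.007 0.06 0 0 0.046"

```text
time: 9.57
tool_pos: [0.4897, 0.2102, 0.0512]
tcp_rot: [-0.073, 0.997, -0.0, -0.002]
ft_force: [-0.4, 1.1, -0.4]
grip_width: 0.0191
finger_force: 59.6
```

```bash
python3 -c "
from chk import *
held('24',40)
run(('24','s',.028,.8))"
```

```text
-132: -1.7 w14 z64 | -123: 0.5 w17 z67 | -114: 1.1 w15 z66 | -105: 3.0 w8 z65 | -96: 4.1 w8 z64 | -87: 2.7 w8 z64 | 30: -17.4 w4 z48 | 39: -15.3 w8 z46 | 48: -12.2 w14 z46 | 57: -8.8 w23 z45 | 66: -8.6 w21 z44 | 75: -8.5 w23 z43 | 84: -9.6 w23 z43 | 93: -9.5 w20 z42 | 111: -2.2 w50 z41 | 120: -0.2 w53 z41
now [0.4904 0.2106 0.0524] phi 0.1461 grip 0.0188 tilt [-0.0002 -0.0006] t 9.6167
('24', 's', 0.028, 0.8) row: 0.8 -0.0002 0.0079 0.0407 0 0 -0.0456  rows needed 0.6 0.2
```

Request:
apply_moves --plan "0 0 0.008 0 0 0 -0.06;0 0 0.008 0 0 0 -0.06;0 0 0.008 0 0 0 -0.06;0 0 0.008 0 0 0 -0.06;0 0 0.008 0 0 0 -0.06"

```text
time: 10.03
tool_pos: [0.49, 0.2165, 0.0534]
tcp_rot: [-0.089, 0.996, 0.0, 0.0]
ft_force: [0.2, 0.1, -2.0]
grip_width: 0.0188
finger_force: 59.7
```

```bash
python3 -c "
from chk import *
held('24',40)
run(('24','s',.028,.8))"
```

```text
-132: 4.4 w10 z68 | -123: 6.3 w12 z68 | -114: 6.8 w11 z68 | -105: 7.7 w9 z66 | -96: 10.8 w2 z64 | 39: -6.6 w7 z50 | 48: -3.3 w13 z49 | 57: 1.2 w22 z48 | 66: 1.6 w22 z47 | 75: 1.3 w22 z46 | 84: 1.6 w21 z45 | 93: 1.6 w22 z44 | 111: -0.1 w51 z41 | 120: 0.7 w52 z41
now [0.4899 0.2165 0.0533] phi 0.1792 grip 0.0185 tilt [0.     0.0002] t 10.0833
('24', 's', 0.028, 0.8) row: 0.8 0.0006 -0.0018 0.0422 0 0 0.0175  rows needed 0.6 0.1
```

Request:
apply_moves --plan "0 0 -0.002 0.012 0 0 0;0 0 -0.002 0.024 0 0 0;0 0 -0.002 0.034 0 0 0;0 0 -0.002 0.042 0 0 0;0 0 -0.002 0.042 0 0 0"

```text
time: 10.5
tool_pos: [0.4898, 0.215, 0.0283]
tcp_rot: [-0.089, 0.996, -0.0, -0.0]
ft_force: [-3.7, -1.8, 4.7]
grip_width: 0.0192
finger_force: 60.2
```

Request:
apply_moves --plan "0 0 0 0.002 0 0 0;0.2 0 0 0.002 0 0 0;0.45 0 0 0.002 0 0 0;0.45 0 0 0.002 0 0 0;0.45 0 0 0.002 0 0 0"

```text
time: 10.92
tool_pos: [0.49, 0.2152, 0.0263]
tcp_rot: [-0.089, 0.996, -0.0, -0.0]
ft_force: [-0.1, 0.4, -0.5]
grip_width: 0.0384
finger_force: 0.0
```

Request:
apply_moves --plan "0.45 0 0 -0.03 0 0 0;0.45 0 0 -0.07 0 0 0;0.45 0 0 -0.12 0 0 0;0.45 0 0 -0.12 0 0 0;0.45 0 0 -0.12 0 0 0"

```text
time: 11.33
tool_pos: [0.4914, 0.2157, 0.1009]
tcp_rot: [-0.089, 0.996, 0.001, 0.002]
ft_force: [-0.0, 0.3, -0.4]
grip_width: 0.0383
finger_force: 0.0
```

```bash
python3 -c "
from chk import *
p=held('24',16)
cv2.imwrite('pics/t4.png',cv2.resize(p[160:360,130:490,::-1],None,fx=2.2,fy=2.2))
run(('12','g',.1,.8))"
```

```text
-114: -0.0 w54 z32 | -105: -0.1 w55 z34 | -96: 0.1 w57 z33 | 30: -16.2 w23 z26 | 39: -13.5 w29 z25 | 48: -10.3 w35 z24 | 57: -2.3 w26 z24 | 66: 0.1 w23 z23 | 75: 0.2 w21 z22 | 84: 0.1 w22 z21 | 93: 0.5 w21 z20 | 111: -0.3 w54 z33 | 120: -0.0 w54 z41
now [0.4904 0.2153 0.099 ] phi 0.1791 grip 0.0387 tilt [0.0002 0.0006] t 11.3833
('12', 'g', 0.1, 0.8) row: 0.8 0.1329 -0.6259 -0.0017 0 0 0.7048  rows needed 9.2 3.0
```

View pics/t4.png

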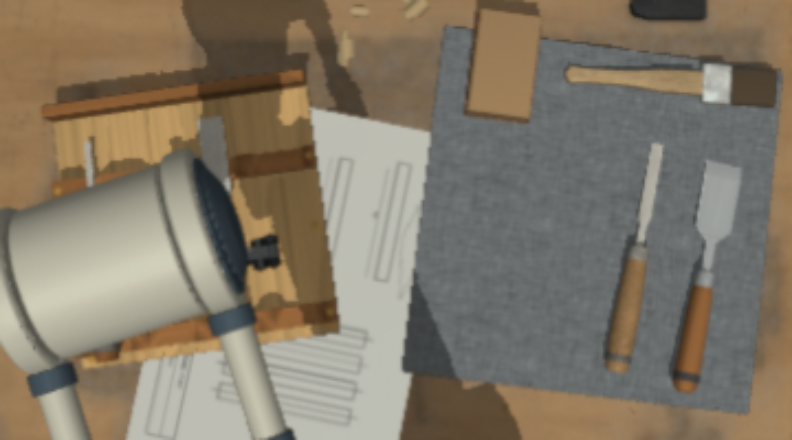

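The 24 mm chisel is seated: its blade is centred to 0.5 mm and lies at the seated height. The 12 mm chisel is next.

Request:
apply_moves --plan "0.45 0.013 -0.06 0 0 0 0;0.6 0.026 -0.125 0 0 0 0;0.8 0.04 -0.19 0 0 0 0;0.8 0.053 -0.25 0 0 0 0;0.8 0.067 -0.313 0 0 0 0"

```text
time: 11.8
tool_pos: [0.4827, 0.0218, 0.0967]
tcp_rot: [-0.09, 0.996, 0.0, -0.001]
ft_force: [-0.1, -0.1, 0.4]
grip_width: 0.0681
finger_force: 0.0
```

Request:
apply_moves --plan "0.8 0.013 -0.065 0 0 0 0.18;0.8 0.026 -0.13 0 0 0 0.36;0.8 0.04 -0.19 0 0 0 0.54;0.8 0.053 -0.25 0 0 0 0.705;0.8 0.066 -0.313 0 0 0 0.705"

```text
time: 12.22
tool_pos: [0.4772, -0.17, 0.0967]
tcp_rot: [0.097, 0.995, 0.001, -0.001]
ft_force: [0.6, -0.1, 0.1]
grip_width: 0.0683
finger_force: 0.0
```

Request:
apply_moves --plan "0.8 0 0 0.04 0 0 0;0.8 0 0 0.08 0 0 0;0.8 0 0 0.08 0 0 0;0.8 0 0 0.08 0 0 0"

```text
time: 12.55
tool_pos: [0.4765, -0.1679, 0.0479]
tcp_rot: [0.095, 0.995, 0.001, -0.003]
ft_force: [-0.4, 0.6, 0.8]
grip_width: 0.0683
finger_force: 0.0
```

```bash
python3 -c "
from mv import *
run(('12','g',.013,.8))"
```

```text
now [ 0.4765 -0.1679  0.0479] phi -0.1904 grip 0.0683 tilt [ 0.001  -0.0029] t 12.55
('12', 'g', 0.013, 0.8) row: 0.8 -0.0038 -0.0001 0.0581 0 0 -0.0007  rows needed 0.8 0.0
```

Request:
apply_moves --plan "0.8 -0.003 0 0.03 0 0 0;0.8 -0.003 0 0.056 0 0 0;0.8 -0.003 0 0.056 0 0 0;0.5 -0.003 0 0.056 0 0 0;0.2 -0.003 0 0.056 0 0 0"

```text
time: 12.97
tool_pos: [0.481, -0.1689, 0.0188]
tcp_rot: [0.094, 0.996, -0.0, 0.001]
ft_force: [0.1, 0.3, 0.6]
grip_width: 0.0451
finger_force: 0.0
```

Request:
apply_moves --plan "0 0 0 0 0 0 0;0 0 0 0 0 0 0;0 0 0 0 0 0 0;0 0 0 0 0 0 0"

```text
time: 13.3
tool_pos: [0.4811, -0.1693, 0.019]
tcp_rot: [0.095, 0.995, -0.0, 0.001]
ft_force: [-1.4, 0.6, 6.3]
grip_width: 0.018
finger_force: 58.5
```

```bash
python3 -c "
from mv import *
run(('12','s',.09,.8))"
```

```text
now [ 0.4811 -0.1693  0.019 ] phi -0.1899 grip 0.018 tilt [-0.0004  0.0013] t 13.3
('12', 's', 0.09, 0.8) row: 0.8 0.1421 0.7258 -0.1184 0 0 -0.6874  rows needed 10.8 2.9
```

Request:
apply_moves --plan "0 0 0 -0.06 0 0 0;0 0 0 -0.12 0 0 0;0 0.014 0.06 -0.12 0 0 0;0 0.028 0.125 -0.12 0 0 0;0 0.042 0.19 -0.12 0 0 0"

```text
time: 13.72
tool_pos: [0.4771, -0.0516, 0.0901]
tcp_rot: [0.096, 0.995, 0.0, 0.001]
ft_force: [0.7, 0.3, -1.0]
grip_width: 0.0184
finger_force: 59.1
```

Request:
apply_moves --plan "0 0.013 0.065 0 0 0 0;0 0.026 0.13 0 0 0 0;0 0.039 0.195 0 0 0 -0.2;0 0.052 0.26 0 0 0 -0.4;0 0.062 0.32 0 0 0 -0.6"

```text
time: 14.13
tool_pos: [0.4761, 0.1455, 0.0892]
tcp_rot: [-0.065, 0.998, 0.0, 0.0]
ft_force: [1.1, 0.3, -2.0]
grip_width: 0.0183
finger_force: 59.1
```

```bash
python3 -c "
from mv import *
run(('12','s',.09,.8))"
```

```text
now [0.4761 0.1455 0.0892] phi 0.1297 grip 0.0183 tilt [0.0001 0.0001] t 14.1333
('12', 's', 0.09, 0.8) row: 0.8 -0.0337 0.2123 -0.0014 0 0 -0.077  rows needed 3.1 0.3
```

Request:
apply_moves --plan "0 -0.01 0.065 0 0 0 -0.077;0 -0.02 0.13 0 0 0 -0.077;0 -0.033 0.195 0 0 0 -0.077;0 -0.033 0.207 0 0 0 -0.077;0 -0.033 0.207 0 0 0 -0.077"

```text
time: 14.55
tool_pos: [0.4802, 0.2714, 0.0885]
tcp_rot: [-0.084, 0.996, 0.0, -0.001]
ft_force: [0.7, -0.9, -1.8]
grip_width: 0.0183
finger_force: 59.2
```

Request:
apply_moves --plan "0 0 0 0.02 0 0 0;0 0 0 0.03 0 0 0;0 0 0 0.03 0 0 0;0 0 0 0.03 0 0 0;0 0 0 0.03 0 0 0"

```text
time: 14.97
tool_pos: [0.4812, 0.268, 0.071]
tcp_rot: [-0.081, 0.997, -0.0, -0.0]
ft_force: [0.6, 0.0, -1.6]
grip_width: 0.0182
finger_force: 59.2
```

```bash
python3 -c "
from chk import *
held('12',46)
run(('12','s',.031,.8))"
```

```text
-114: -16.7 w2 z74 | -105: -16.2 w3 z77 | -96: -15.4 w6 z78 | -87: -16.1 w4 z77 | -78: -14.7 w6 z77 | -69: -14.2 w6 z77 | -24: -14.7 w3 z72 | -15: -12.0 w7 z74 | -6: -7.0 w6 z67 | 3: -6.7 w6 z67 | 12: -7.2 w8 z67 | 21: -6.7 w10 z66 | 30: -7.2 w11 z65 | 39: -6.8 w10 z64 | 48: -7.5 w11 z63 | 57: -6.7 w10 z63 | 66: -7.4 w10 z61 | 75: -6.9 w11 z61 | 84: -7.2 w11 z60 | 93: -7.9 w9 z60
now [0.4814 0.2682 0.0714] phi 0.163 grip 0.0181 tilt [0.0001 0.0002] t 15.0167
('12', 's', 0.031, 0.8) row: 0.8 0.0012 0.0107 0.0673 0 0 -0.0133  rows needed 1.0 0.1
```

Request:
apply_moves --plan "0 0 0.011 0 0 0 -0.013;0 0 0.011 0.01 0 0 -0.013;0 0 0.011 0.02 0 0 -0.013;0 0 0.011 0.03 0 0 -0.013;0 0 0.011 0.03 0 0 -0.013"

```text
time: 15.43
tool_pos: [0.4789, 0.2751, 0.0508]
tcp_rot: [-0.086, 0.996, -0.001, -0.002]
ft_force: [-0.6, -0.5, -2.1]
grip_width: 0.0181
finger_force: 59.2
```

```bash
python3 -c "
from chk import *
held('12',38)
run(('12','s',.031,.8))"
```

```text
-114: -9.1 w2 z55 | -105: -8.2 w5 z58 | -96: -6.9 w6 z59 | -87: -7.8 w5 z57 | -78: -6.5 w7 z59 | -69: -7.5 w6 z57 | -60: -15.1 w12 z96 | -24: -6.1 w5 z52 | -15: -3.8 w8 z54 | -6: 0.8 w6 z47 | 3: 1.3 w6 z47 | 12: 0.9 w8 z46 | 21: 1.4 w11 z45 | 30: 0.9 w10 z44 | 39: 1.3 w12 z44 | 48: 1.1 w10 z44 | 57: 1.3 w11 z42 | 66: 1.3 w10 z41 | 75: 1.7 w10 z40 | 84: 1.5 w11 z39 | 93: -0.1 w8 z40 | 111: 0.8 w51 z40 | 120: -0.0 w53 z40
now [0.4791 0.2752 0.0515] phi 0.1714 grip 0.0183 tilt [-0.0005 -0.0012] t 15.4833
('12', 's', 0.031, 0.8) row: 0.8 -0.0006 -0.0013 0.0342 0 0 0.0026  rows needed 0.5 0.0
```

Request:
apply_moves --plan "0 0 -0.002 0.01 0 0 0;0 0 -0.002 0.02 0 0 0;0 0 -0.002 0.029 0 0 0;0 0 -0.002 0.034 0 0 0;0 0 -0.002 0.034 0 0 0"

```text
time: 15.9
tool_pos: [0.4798, 0.2741, 0.0317]
tcp_rot: [-0.085, 0.996, -0.0, -0.001]
ft_force: [0.5, 0.2, -1.3]
grip_width: 0.0184
finger_force: 59.2
```

Request:
apply_moves --plan "0 0 0 0.002 0 0 0;0.2 0 0 0.002 0 0 0;0.42 0 0 0.002 0 0 0;0.42 0 0 0.002 0 0 0;0.42 0 0 0.002 0 0 0"

```text
time: 16.32
tool_pos: [0.4805, 0.2745, 0.0321]
tcp_rot: [-0.086, 0.996, 0.0, 0.001]
ft_force: [-0.3, 0.3, 0.1]
grip_width: 0.036
finger_force: 0.0
```

Request:
apply_moves --plan "0.42 0 0 -0.03 0 0 0;0.42 0 0 -0.07 0 0 0;0.42 0 0 -0.12 0 0 0;0.42 0 0 -0.12 0 0 0;0.42 0 0 -0.12 0 0 0"

```text
time: 16.73
tool_pos: [0.4816, 0.2751, 0.1066]
tcp_rot: [-0.086, 0.996, 0.001, 0.003]
ft_force: [-0.8, 0.2, 0.6]
grip_width: 0.036
finger_force: 0.0
```

```bash
python3 -c "
from chk import *
held('12',16)
run(('36','g',.1,.8))"
```

```text
-132: -1.8 w15 z39 | -123: -0.9 w21 z42 | -114: -6.7 w38 z40 | -105: -4.9 w45 z36 | -96: -4.2 w44 z39 | -87: -0.6 w21 z40 | -78: -0.1 w23 z40 | -69: -0.7 w21 z40 | -60: -3.0 w20 z39 | -33: -15.0 w13 z32 | -24: -1.6 w16 z36 | -15: -0.3 w17 z35 | -6: 0.2 w5 z29 | 3: -0.2 w7 z28 | 12: -0.0 w7 z28 | 21: -0.3 w11 z26 | 30: -1.5 w52 z26 | 39: -0.3 w53 z30 | 48: -0.0 w54 z30 | 57: 4.7 w24 z24 | 66: 2.8 w14 z22 | 75: 0.5 w11 z21 | 84: 0.4 w9 z20 | 93: 1.6 w11 z19 | 111: -0.4 w54 z34 | 120: -0.1 w52 z41
now [0.4807 0.2746 0.1045] phi 0.1712 grip 0.0358 tilt [0.0004 0.001 ] t 16.7833
('36', 'g', 0.1, 0.8) row: 0.8 0.1675 -0.8323 0.0075 0 0 0.7109  rows needed 12.2 3.0
```

The 12 mm chisel is seated too: centred, with the blade at the expected height. The 36 mm chisel is last.

Request:
apply_moves --plan "0.42 0.013 -0.065 0 0 0 0;0.6 0.026 -0.13 0 0 0 0;0.8 0.039 -0.195 0 0 0 0;0.8 0.052 -0.26 0 0 0 0;0.8 0.065 -0.325 0 0 0 0"

```text
time: 17.2
tool_pos: [0.4737, 0.0739, 0.1018]
tcp_rot: [-0.086, 0.996, -0.0, -0.001]
ft_force: [1.2, -1.5, 0.5]
grip_width: 0.0684
finger_force: 0.0
```

Request:
apply_moves --plan "0.8 0.013 -0.065 0 0 0 0;0.8 0.026 -0.13 0 0 0 0;0.8 0.039 -0.195 0 0 0 0.2;0.8 0.052 -0.26 0 0 0 0.4;0.8 0.065 -0.325 0 0 0 0.6"

```text
time: 17.62
tool_pos: [0.4686, -0.1249, 0.102]
tcp_rot: [0.074, 0.997, 0.0, -0.001]
ft_force: [1.4, -1.0, 0.3]
grip_width: 0.0684
finger_force: 0.0
```

```bash
python3 -c "
from mv import *
run(('36','g',.06,.8))"
```

```text
now [ 0.4686 -0.1249  0.102 ] phi -0.148 grip 0.0684 tilt [ 0.0003 -0.001 ] t 17.6167
('36', 'g', 0.06, 0.8) row: 0.8 -0.0239 -0.1813 0.07 0 0 0.1012  rows needed 2.8 0.4
```

Request:
apply_moves --plan "0.8 -0.008 -0.06 0 0 0 0.1;0.8 -0.016 -0.12 0.01 0 0 0.1;0.8 -0.024 -0.178 0.04 0 0 0.1;0.8 -0.024 -0.178 0.07 0 0 0.1;0.8 -0.024 -0.178 0.07 0 0 0.1"

```text
time: 18.03
tool_pos: [0.4656, -0.2313, 0.0556]
tcp_rot: [0.099, 0.995, 0.002, -0.004]
ft_force: [-0.5, 0.3, -1.7]
grip_width: 0.0683
finger_force: 0.0
```

Request:
apply_moves --plan "0.8 0 0 0 0 0 0;0.8 0 0 0 0 0 0;0.8 0 0 0 0 0 0"

```text
time: 18.28
tool_pos: [0.4694, -0.2303, 0.0626]
tcp_rot: [0.097, 0.995, -0.0, 0.001]
ft_force: [-0.0, 0.2, 1.2]
grip_width: 0.0681
finger_force: 0.0
```

```bash
python3 -c "
from mv import *
run(('36','g',.016,.8))"
```

```text
now [ 0.4694 -0.2303  0.0626] phi -0.1937 grip 0.0681 tilt [-0.0002  0.0007] t 18.2833
('36', 'g', 0.016, 0.8) row: 0.8 0.0031 -0.008 0.0777 0 0 0.0139  rows needed 1.1 0.1
```

Request:
apply_moves --plan "0.8 0.003 -0.008 0.03 0 0 0.014;0.8 0.003 -0.008 0.06 0 0 0.014;0.8 0.003 -0.008 0.076 0 0 0.014;0.8 0.003 -0.008 0.076 0 0 0.014;0.5 0.003 -0.008 0.076 0 0 0.014"

```text
time: 18.7
tool_pos: [0.4663, -0.2348, 0.0163]
tcp_rot: [0.101, 0.995, 0.0, -0.0]
ft_force: [-0.2, 0.7, 0.7]
grip_width: 0.0576
finger_force: 0.0
```

Request:
apply_moves --plan "0 0 0 0 0 0 0;0 0 0 0 0 0 0;0 0 0 0 0 0 0;0 0 0 0 0 0 0;0 0 0 0 0 0 0"

```text
time: 19.12
tool_pos: [0.4669, -0.2357, 0.0175]
tcp_rot: [0.101, 0.995, -0.0, 0.001]
ft_force: [-0.6, 1.2, 6.7]
grip_width: 0.0182
finger_force: 58.6
```

```bash
python3 -c "
from mv import *
run(('36','s',.09,.8))"
```

```text
now [ 0.4669 -0.2357  0.0175] phi -0.2025 grip 0.0182 tilt [-0.0004  0.0011] t 19.1167
('36', 's', 0.09, 0.8) row: 0.8 0.0697 0.6539 -0.1208 0 0 -0.7115  rows needed 9.6 3.0
```

Request:
apply_moves --plan "0 0 0 -0.06 0 0 0;0 0 0 -0.12 0 0 0;0 0.007 0.06 -0.12 0 0 0;0 0.014 0.125 -0.12 0 0 0;0 0.021 0.19 -0.12 0 0 0"

```text
time: 19.53
tool_pos: [0.4767, -0.1206, 0.0886]
tcp_rot: [0.102, 0.995, -0.0, 0.001]
ft_force: [0.8, 0.3, -1.7]
grip_width: 0.0183
finger_force: 59.3
```

Request:
apply_moves --plan "0 0.007 0.065 0 0 0 0;0 0.014 0.13 0 0 0 0;0 0.021 0.195 0 0 0 -0.2;0 0.028 0.26 0 0 0 -0.4;0 0.035 0.32 0 0 0 -0.6"

```text
time: 19.95
tool_pos: [0.4943, 0.0733, 0.0876]
tcp_rot: [-0.058, 0.998, 0.0, -0.0]
ft_force: [0.7, -0.2, -1.8]
grip_width: 0.0184
finger_force: 59.3
```

```bash
python3 -c "
from mv import *
run(('36','s',.09,.8))"
```

```text
now [0.4943 0.0733 0.0876] phi 0.1169 grip 0.0184 tilt [ 0.0001 -0.0001] t 19.95
('36', 's', 0.09, 0.8) row: 0.8 -0.0337 0.1366 -0.004 0 0 -0.1014  rows needed 2.0 0.4
```

Request:
apply_moves --plan "0 -0.016 0.065 0 0 0 -0.1;0 -0.033 0.131 0 0 0 -0.1;0 -0.033 0.131 0 0 0 -0.1;0 -0.033 0.131 0.02 0 0 -0.1;0 -0.033 0.131 0.025 0 0 -0.1"

```text
time: 20.37
tool_pos: [0.5047, 0.1512, 0.0703]
tcp_rot: [-0.082, 0.997, -0.001, -0.002]
ft_force: [-0.9, 0.6, -2.6]
grip_width: 0.0183
finger_force: 59.4
```

Request:
apply_moves --plan "0 0 0 0 0 0 0;0 0 0 0 0 0 0;0 0 0 0 0 0 0;0 0 0 0 0 0 0"

```text
time: 20.7
tool_pos: [0.506, 0.1505, 0.0733]
tcp_rot: [-0.081, 0.997, 0.0, 0.0]
ft_force: [-0.1, -0.7, -1.2]
grip_width: 0.0182
finger_force: 59.4
```

```bash
python3 -c "
from chk import *
held('36',46)
run(('36','s',.03,.8))"
```

```text
-132: -8.1 w15 z83 | -123: -6.8 w21 z84 | -114: -7.3 w22 z85 | -105: -7.0 w22 z84 | -96: -6.8 w21 z84 | -87: -11.7 w12 z86 | 48: -6.6 w32 z67 | 57: -6.5 w33 z67 | 66: -6.6 w33 z66 | 75: -6.9 w34 z65 | 84: -6.8 w33 z65 | 93: -6.4 w33 z63
now [0.506  0.1507 0.0734] phi 0.1625 grip 0.0184 tilt [0.     0.0004] t 20.75
('36', 's', 0.03, 0.8) row: 0.8 0.0002 0.0107 0.0723 0 0 -0.0143  rows needed 1.1 0.1
```

Chisel 36 is parallel to its slot and 6.6 mm to the right, so I'll shift it and lower part-way.

Request:
apply_moves --plan "0 0 0.011 0 0 0 0;0 0 0.011 0.01 0 0 0;0 0 0.011 0.025 0 0 0;0 0 0.011 0.035 0 0 0;0 0 0.011 0.035 0 0 0"

```text
time: 21.17
tool_pos: [0.5032, 0.1577, 0.0492]
tcp_rot: [-0.082, 0.997, -0.0, -0.002]
ft_force: [-0.1, -0.1, -1.8]
grip_width: 0.0181
finger_force: 59.4
```

Request:
apply_moves --plan "0 0 0 0 0 0 0;0 0 0 0 0 0 0"

```text
time: 21.33
tool_pos: [0.5045, 0.1579, 0.0518]
tcp_rot: [-0.082, 0.997, -0.0, -0.0]
ft_force: [0.7, 0.2, -1.2]
grip_width: 0.0181
finger_force: 59.5
```

```bash
python3 -c "
from chk import *
held('36',38)
run(('36','s',.03,.8))"
```

```text
-132: 0.0 w15 z61 | -123: 0.9 w21 z63 | -114: 0.7 w23 z63 | -105: 0.2 w21 z63 | -96: 1.0 w22 z63 | -87: -0.3 w21 z61 | 48: 2.6 w30 z46 | 57: 0.8 w32 z45 | 66: 1.5 w33 z44 | 75: 0.8 w33 z44 | 84: 1.3 w33 z43 | 93: 0.6 w32 z41 | 111: -0.1 w53 z40 | 120: 0.1 w54 z41
now [0.5047 0.158  0.0521] phi 0.1639 grip 0.0182 tilt [0.     0.0001] t 21.3833
('36', 's', 0.03, 0.8) row: 0.8 0.0001 -0.0016 0.0368 0 0 -0.0116  rows needed 0.5 0.0
```

Request:
apply_moves --plan "0 0 -0.002 0.01 0 0 0;0 0 -0.002 0.02 0 0 0;0 0 -0.002 0.03 0 0 0;0 0 -0.002 0.037 0 0 0;0 0 -0.002 0.037 0 0 0"

```text
time: 21.8
tool_pos: [0.5047, 0.1567, 0.0296]
tcp_rot: [-0.082, 0.997, -0.0, -0.0]
ft_force: [-0.3, -0.3, -0.1]
grip_width: 0.0179
finger_force: 59.5
```

Request:
apply_moves --plan "0 0 0 0.002 0 0 0;0.2 0 0 0.002 0 0 0;0.42 0 0 0.002 0 0 0;0.42 0 0 0.002 0 0 0;0.42 0 0 0.002 0 0 0"

```text
time: 22.22
tool_pos: [0.5048, 0.1568, 0.0282]
tcp_rot: [-0.082, 0.997, 0.0, 0.0]
ft_force: [0.3, 0.7, -0.5]
grip_width: 0.0358
finger_force: 0.0
```

Request:
apply_moves --plan "0.42 0 0 -0.03 0 0 0;0.42 0 0 -0.07 0 0 0;0.42 0 0 -0.12 0 0 0;0.42 0 -0.06 -0.13 0 0 0;0.42 0 -0.12 -0.13 0 0 0"

```text
time: 22.63
tool_pos: [0.5182, 0.0866, 0.1101]
tcp_rot: [-0.084, 0.996, 0.0, 0.003]
ft_force: [0.9, -0.2, -0.8]
grip_width: 0.0363
finger_force: 0.0
```

Request:
apply_moves --plan "0.42 0 -0.065 0 0 0 0;0.42 0 -0.13 0 0 0 0;0.42 0 -0.195 0 0 0 0;0.42 0 -0.26 0 0 0 0;0.42 0 -0.32 0 0 0 0"

```text
time: 23.05
tool_pos: [0.5479, -0.1059, 0.1063]
tcp_rot: [-0.082, 0.997, -0.0, 0.0]
ft_force: [1.1, -0.4, -0.1]
grip_width: 0.036
finger_force: 0.0
```

```bash
python3 -c "
from chk import *
for k in SY: print(k); p=held(k,15)
cv2.imwrite('pics/t5.png',cv2.resize(p[160:360,130:490,::-1],None,fx=2.2,fy=2.2))
p,D=snapshot('side'); cv2.imwrite('pics/s5.png',cv2.resize(p[150:330,180:420,::-1],None,fx=3,fy=3))"
```

```text
6
-123: 1.7 w15 z39 | -114: -0.6 w51 z37 | -105: 0.3 w54 z36 | -96: 0.1 w52 z35 | -87: 0.7 w21 z41 | -78: 1.3 w22 z41 | -69: 1.3 w21 z40 | -60: 0.5 w19 z40 | -51: -0.2 w19 z39 | -42: 1.7 w20 z37 | -33: 1.3 w19 z37 | -24: 0.4 w17 z37 | -15: -0.2 w16 z35 | -6: 1.6 w6 z27 | 3: 0.7 w6 z27 | 12: 6.1 w16 z27 | 21: 1.0 w6 z25 | 30: -2.1 w52 z27 | 39: 0.1 w54 z31 | 48: 0.2 w53 z31 | 57: 0.1 w39 z26 | 66: -0.4 w4 z24 | 75: 0.6 w5 z22 | 84: -0.2 w5 z21 | 111: 0.5 w54 z33 | 120: -0.4 w52 z41
12
-132: -1.9 w15 z40 | -123: -1.1 w20 z42 | -114: 0.4 w52 z36 | -105: 0.2 w55 z35 | -96: -0.2 w53 z37 | -87: -0.9 w21 z41 | -78: -0.2 w23 z40 | -69: -0.6 w22 z39 | -60: -0.4 w21 z39 | -51: -0.5 w21 z39 | -42: -0.4 w19 z38 | -33: -1.0 w17 z38 | -24: 0.1 w19 z36 | -15: -0.4 w17 z35 | -6: -6.4 w18 z29 | 3: 0.1 w6 z27 | 12: 0.0 w8 z27 | 21: -0.2 w11 z27 | 30: -1.0 w52 z26 | 39: -0.6 w53 z30 | 48: -0.2 w54 z30 | 57: 5.5 w27 z24 | 66: -1.5 w14 z22 | 75: 0.3 w11 z22 | 84: 0.3 w9 z21 | 93: 1.1 w10 z21 | 111: -0.1 w53 z34 | 120: 0.2 w54 z40
24
-132: -1.2 w16 z40 | -123: -1.0 w20 z42 | -114: -0.0 w53 z35 | -105: -0.
[... 308 characters left out ...]
4 w53 z26 | 48: 0.1 w54 z25 | 57: -5.7 w33 z23 | 66: 0.4 w23 z23 | 75: -0.0 w21 z22 | 84: 0.1 w23 z20 | 93: 0.3 w21 z20 | 111: -0.1 w54 z34 | 120: 0.6 w54 z40
36
-132: -1.8 w14 z38 | -123: -0.6 w20 z41 | -114: 0.2 w54 z37 | -105: -0.0 w53 z34 | -96: 0.1 w53 z35 | -87: -0.5 w22 z39 | -78: -0.8 w20 z39 | -69: -0.4 w22 z39 | -60: -0.8 w20 z38 | -51: -0.2 w20 z38 | -42: -0.8 w19 z37 | -33: -1.0 w18 z36 | -24: -1.1 w16 z34 | -15: -0.9 w14 z33 | -6: 0.9 w9 z27 | 3: -0.4 w8 z27 | 12: -5.4 w17 z27 | 21: -0.0 w22 z26 | 30: -1.0 w49 z24 | 39: 0.2 w54 z24 | 48: -0.2 w54 z24 | 57: -0.8 w33 z23 | 66: -0.4 w33 z23 | 75: 0.6 w33 z22 | 84: -0.5 w33 z22 | 93: 0.7 w33 z20 | 111: 0.2 w54 z33 | 120: 0.1 w53 z41
```

View pics/t5.png

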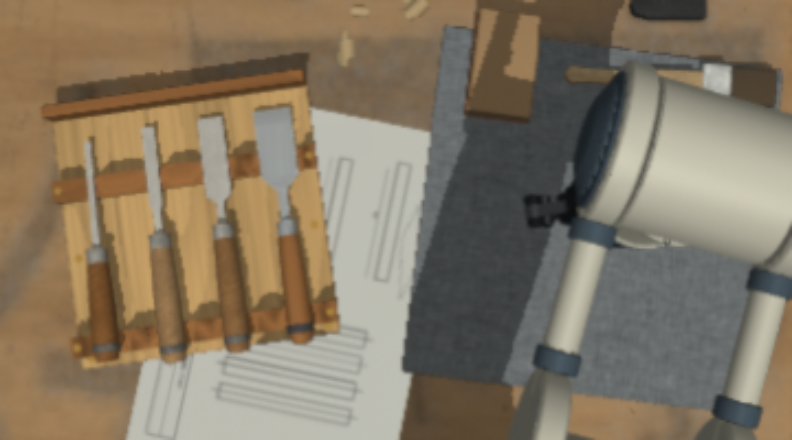

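View pics/s5.png

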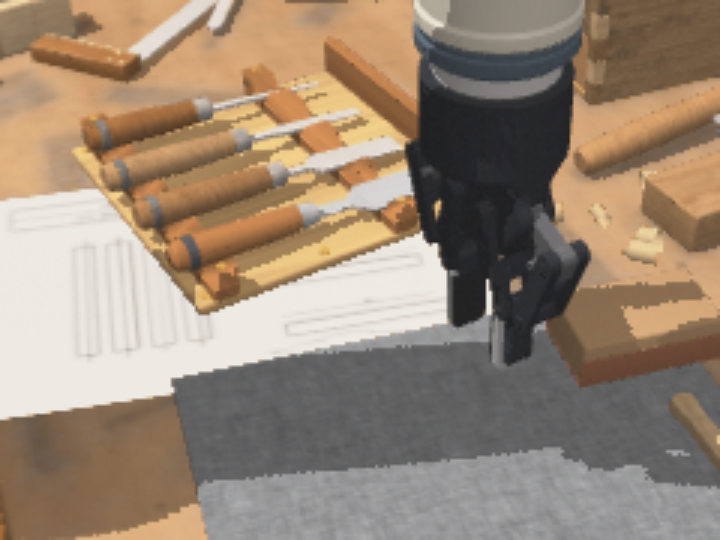

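Both views show all four chisels seated in order 6, 12, 24, 36 (top-view crop x≈95, 160, 225, 285), each centred to about 1 mm. The sanding block and brush have not been touched, and the arm is clear, so I'm handing in.

```bash
python3 -c "
from rig import workorder
print(workorder.hand_in())"
```

```text
the job is handed in; nothing more can be done
None
```

All four chisels are seated in the tray in order 6, 12, 24, 36 mm from left to right, the brush and sanding block were left untouched, and the job is handed in (no verdict was returned).

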